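Load the dry-bath heater

TASK

Load the dry-bath heater for warming: put the blood tube that stands alone in the near black rack, the small bottle with the black cap, the large bottle with the red cap and the white jar each into the aluminium block whose well is bored to its size, standing upright on the floor of the well. Keep every vessel upright on the way, and leave all four released and at rest.

Things in the scene. Friction and masses are not known exactly. Their poses are not given: they have to be found in the camera images.
- tube: Capped blood tube, 79 mm tall: glass 13 mm in diameter, purple stopper 16.4 mm in diameter from 62 to 79 mm above the foot; grasp the stopper 70 mm above the foot. It stands alone in the near, otherwise empty black rack, its foot 4 mm above the worktop; lift it straight up. Origin at the centre of its underside, z up along it. 11 g.
- small_bottle: Small amber reagent bottle with black screw cap, 66 mm tall; body 30 mm in diameter, cap 23.4 mm in diameter from 48 to 66 mm above the base (does not turn); grasp the cap about 57 mm above the base. Stands loose close by the right side of the mixer (other bottles far off at the right stay there). Origin at the centre of its underside, z up. About 50 g.
- large_bottle: Large amber reagent bottle with red screw cap, 82 mm tall; body 40 mm in diameter, cap 31.2 mm in diameter from 60 to 82 mm above the base (does not turn); grasp the cap about 71 mm above the base. Stands loose close by the right side of the mixer (other bottles far off at the right stay there). Origin at the centre of its underside, z up. About 90 g.
- jar: Squat white wide-mouth plastic sample jar, 65 mm tall; body 60 mm in diameter, white screw cap 53.2 mm in diameter from 49 to 65 mm above the base (does not turn); grasp the cap about 57 mm above the base. Stands loose close by the right side of the mixer. Origin at the centre of its underside, z up. About 100 g.
- block_tube_mouth (a point): Centre of the mouth of the well for the tube: 18 mm bore, the smallest of the four, 45 mm deep, a round hole in the middle of its own 80 x 80 x 55 mm aluminium block, countersunk (4 mm wider all round in the top 7 mm). The point lies on the well's axis, level with the block's top, 75 mm above the worktop; z up, x and y along the block's sides.
- block_small_mouth (a point): Centre of the mouth of the well for the small bottle: 35 mm bore, the second smallest of the four, 30 mm deep, a round hole in the middle of its own 80 x 80 x 55 mm aluminium block, countersunk (4 mm wider all round in the top 7 mm). The point lies on the well's axis, level with the block's top, 75 mm above the worktop; z up, x and y along the block's sides.
- block_large_mouth (a point): Centre of the mouth of the well for the large bottle: 45 mm bore, the second largest of the four, 35 mm deep, a round hole in the middle of its own 80 x 80 x 55 mm aluminium block, countersunk (4 mm wider all round in the top 7 mm). The point lies on the well's axis, level with the block's top, 75 mm above the worktop; z up, x and y along the block's sides.
- block_jar_mouth (a point): Centre of the mouth of the well for the jar: 65 mm bore, the largest of the four, 30 mm deep, a round hole in the middle of its own 80 x 80 x 55 mm aluminium block, countersunk (4 mm wider all round in the top 7 mm). The point lies on the well's axis, level with the block's top, 75 mm above the worktop; z up, x and y along the block's sides.
- dry_bath: White dry-bath heater, fixed, 196 x 196 mm, rim 68 mm high, lower sloping control panel in front. Holds the four fixed blocks two by two, centres 82 mm apart, any block in any bay. Origin on the worktop under the middle of the four; x away from the panel. Left of the robot; a fixed roller mixer 106 mm high stands between it and the vessels: carry them over it.
- tube_rack: Black tube rack, fixed, 108 x 200 mm and 24 mm high, 5 x 10 holes of 14.6 mm; only the one tube stands in it, near its front left. (A second black rack with several tubes, farther off to the right, is not part of the job.) Origin at the centre of its underside; x across its short side, away from the robot. The roller mixer left of it reaches to about y = -0.17 m (its front cover -0.20 m).
Mind the look-alikes: they are no part of the job. What is shaped like the large_bottle but green is not meant. Leave any purple look-alike of the small_bottle alone.

How it is judged (in metres and radians):
At the end, for the whole second after the job is handed in: Each of the four vessels stands in its own well: its foot within 8 mm of the well's axis and within 6 mm of the well's floor (tube 45 mm, small bottle 30 mm, large bottle 35 mm, jar 30 mm below the mouth), within 0.2 rad of upright, released and at rest (horizontal distance between tube and block_tube_mouth below 0.008 m and z of tube in the frame of block_tube_mouth below -0.039 m and angle between each of tube, small_bottle, large_bottle, jar's own z axis and vertical below 0.2 rad and linear speed of each of tube, small_bottle, large_bottle, jar below 0.02 m/s and horizontal distance between small_bottle and block_small_mouth below 0.008 m and z of small_bottle in the frame of block_small_mouth below -0.024 m and horizontal distance between large_bottle and block_large_mouth below 0.008 m and z of large_bottle in the frame of block_large_mouth below -0.029 m and horizontal distance between jar and block_jar_mouth below 0.008 m and z of jar in the frame of block_jar_mouth below -0.024 m); the robot touches nothing.
It fails at once if the tube is tipped more than 0.7 rad from upright (angle between tube's own z axis and vertical above 0.7 rad).
It fails at once if the small bottle is tipped more than 0.7 rad from upright (angle between small_bottle's own z axis and vertical above 0.7 rad).
It fails at once if the large bottle is tipped more than 0.7 rad from upright (angle between large_bottle's own z axis and vertical above 0.7 rad).
It fails at once if the jar is tipped more than 0.7 rad from upright (angle between jar's own z axis and vertical above 0.7 rad).
It also fails if it takes over 112 s, if anything falls off the work surface, if the arm or the gripper's body presses on something with over 40 N, if the wrist force passes 120 N, or if a joint passes its speed limit or range.

ROBOT

A 7-joint arm with a two-finger parallel gripper is mounted at the origin on a cart in front of the work surface, level with it; the furniture and walls round the work are solid. World frame = base frame: x ahead of the robot, y to its left, z up, the work surface at z = 0. Lengths are in mm, angles in rad, forces in N, time in s.
With the tool pointing down it reaches from about 400 to 900 mm from the base axis. Payload 5.5 kg.
Tool frame: the origin (TCP) lies between the finger pads; the fingertips stand 22 mm ahead of it and the grasp point (between the pads) lies 3 mm ahead of it; z points along the fingers, x is the direction in which the jaws open and shut, and the axes are right-handed (so a half turn about z gives the same grasp; the last joint's range is limited). The gripper opens to 85 mm and grips with 20 to 120 N. Pads are 22 mm wide; open, the fingers measure 114 mm over their backs; the gripper's body (76 mm by 85 mm) begins 54 mm behind the grasp point. The pads swing forward as they close: fully open they stand 13 mm farther back than shut.
Start: joints at [1.545, 0.501, -0.427, 1.55, 0.221, 1.138, -0.21], TCP at [185.154, -623.071, 253.31] pointing down, gripper open.
Joint ranges: [-2.88, 2.88], [-0.31, 2.03], [-1.54, 1.56], [0.2, 2.42], [-1.41, 4.55], [0.19, 2.02], [-2.57, 2.57]. Speed limits (rad/s): [2.57, 2.57, 3.14, 3.14, 3.14, 3.14, 3.14].

INTERFACE

Orientations are given as a unit quaternion [x, y, z, w].
In Python, from station import bot gives the robot as it stands.
- The arm moves only by the shell command python3 -m crank 'ROWS' [FORCE]. ROWS is JSON, a list of rows, each a list of 3 entries, a list of its own where there are three numbers: the shift along the world's x, y, z in units of 40 mm (1.0 is 40 mm), then the turn, a rotation vector about the world's x, y, z in units of 6 degrees (1.0 is 6 degrees), then the opening in per cent of the stroke, from 0 (shut) to 100 (fully open). In form: [[[dx, dy, dz], [rx, ry, rz], gripper], ...]. A call has 1 to 5 rows; each row is the pose to reach, as a shift and turn from the pose measured when the call began; what a row does not reach only later rows make up. A row lasts 1/8 s, in which the tool goes at most 62.5 mm and 10.7 degrees, less where a joint would pass 70% of its speed; a pose out of reach is approached as far as the arm can. A call with a gripper value outside its range is refused whole. The fingers move at their own pace and stop on an object; FORCE is the grip in N (left out, the last holds). Time passes only in rows, so rows that repeat a pose let the fingers close. It gives the time, the measured TCP pose, the force and the opening at its end, in the units of the state.
- bot.get_state(): the state, without advancing time (a new reading comes with each control period).
- bot.camera(name): name is "side" or "top" or "wrist"; returns a dict with "img" (384x512x3 uint8, red, green, blue), "fx", "fy", "cx", "cy" (pixels), "distortion" ([k1, k2, p1, p2, k3] as OpenCV has them; the pictures are not rectified), "R" (3x3) and "t" (3): a world point X has camera coordinates R X + t. Camera axes: x right, y down, z forward; pixel columns grow to the right and rows downward; lengths in mm; the calibration is good to about 2 mm. A picture is of the moment at which its call begins. There is no depth.
- bot.job_done(): hands the job in, once; it reports no verdict.
Trained networks look in a picture, given as the dict that the camera call returned (one of the last four; its "shot" number tells which), for a name from the list of things; names that differ only in an ending like _2 or _b are one class to them, and where a whole thing is asked for, a point or a joint stands for the part that bears it (a point fixed in the world has none). Each returns a list of dicts, best first, with "score" (0 to 1); they miss things now and then, are a little off and sometimes report something else, mostly with a low value. They report only what shows in the picture. A call takes as long as a camera call. They do not tell look-alikes from the thing itself.
- bot.trace(picture, name): "mask" (384x512 bool, what is visible of it) and "uv" ([column, row] in pixels, amid what is visible of it).
The state is a dict: "t": time; "joint_positions": joint angles; "joint_vel": joint speeds; "tau": joint torques, N m; "tool_pos": TCP position; "eef_rot": TCP orientation; "force": force on the tool from outside, world axes, zero at the start; "wrist_torque": the same for the moment, N m; "opening": opening from 0.0 (shut) to 1.0 (fully open).
Only numpy, scipy, OpenCV 4.12 (cv2) and the standard library are available. Lean on these libraries where they do the work, as an engineer would, in place of code of your own. Each camera call takes 0.05 s, during which the arm holds its last target.

## Working session

There is one attempt and no reset: what is moved stays moved. The work goes in short steps, Python scripts to look and compute and a shell command to move; the robot and the scene stay as the last step left them, time stands still between calls to the robot, and variables do not carry over. Pictures are saved under pics/ and viewed, and the job is handed in when it is done.

```bash
ls; mkdir -p pics
python3 - <<'E'
from station import bot
import cv2
s=bot.get_state();print(s)
for n in ["side","top","wrist"]:
    c=bot.camera(n);cv2.imwrite(f"pics/{n}0.png",c["img"][:,:,::-1]);print(n,c["fx"],c["cx"],c["cy"],c["distortion"],c["R"],c["t"])
E
```

```text
pics
{'t': 0.0, 'joint_positions': array([ 1.54517182,  0.5018367 , -0.4267987 ,  1.55148185,  0.2207965 ,
        1.13824742, -0.21027828]), 'joint_vel': array([-2.73238473e-04,  4.48062129e-04, -7.79671676e-04,  8.43620504e-05,
        6.52586897e-04, -8.24913596e-04, -8.27655870e-05]), 'tau': array([-6.10990155e-04, -5.69508934e+01, -5.81573680e+00, -2.80943120e+01,
        1.07612243e-02,  1.20426505e-02, -1.13128749e-05]), 'tool_pos': array([ 184.91696702, -622.46349278,  252.25367445]), 'eef_rot': array([ 8.01532529e-01, -5.97950404e-01, -7.44666971e-04, -6.03692015e-04]), 'force': array([ 0.07749803, -0.4631332 , -0.70841572]), 'wrist_torque': array([-0.0210206 , -0.00872765,  0.0289235 ]), 'opening': 1.001957521893367}
side 425.4041348209843 254.03861568018382 187.8243209160379 [0.04910448 0.         0.         0.         0.        ] [[ 0.78155935  0.6237148   0.01203445]
 [ 0.39074997 -0.47441753 -0.78882347]
 [-0.48629152  0.62121482 -0.614502  ]] [-338.3282008  -152.61335941 1620.60533146]
top 478.26146154989345 245.50436733197824 185.22974009117908 [-0.18362829  0.          0.          0.          0.        ] [[ 0.01403051 -0.99989504 -0.00361318]
 [-0.98783743 -0.0133015  -0.15492025]
 [ 0.15485593  0.00574285 -0.98792037]] [ -46.91044467  490.50053912 1571.27723438]
wrist 275.4052481721036 255.02057572179802 192.20738953115645 [-0.05969426  0.          0.          0.          0.        ] [[ 0.28489403 -0.95855661 -0.00214646]
 [-0.90737399 -0.27040256  0.32179948]
 [-0.30904343 -0.08973111 -0.94680541]] [-647.91122004  -42.42872498  380.07921119]
```

View pics/side0.png

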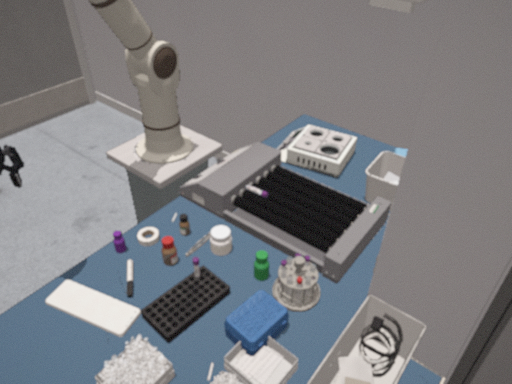

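View pics/top0.png

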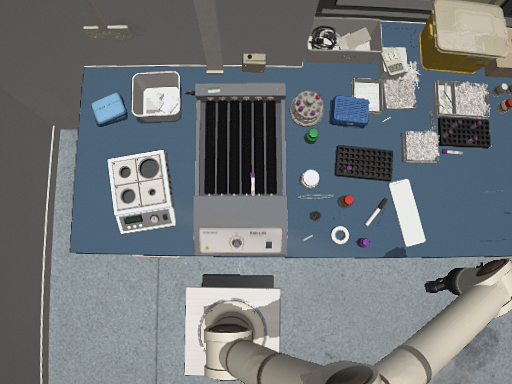

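View pics/wrist0.png

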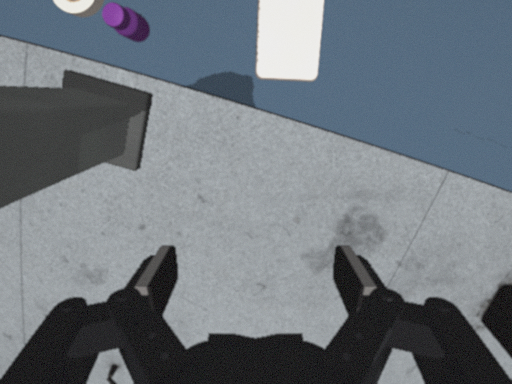

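```bash
cat > h.py <<'E'
import numpy as np, cv2
from station import bot
def K(c): return np.array([[c["fx"],0,c["cx"]],[0,c["fy"],c["cy"]],[0,0,1.]])
def ray(c,uv):
    p=cv2.undistortPoints(np.array([[uv]],float),K(c),np.array(c["distortion"],float))[0,0]
    R=np.array(c["R"]);t=np.array(c["t"]).ravel()
    return -R.T@t, R.T@np.array([p[0],p[1],1.])
def onz(c,uv,z):
    o,d=ray(c,uv); return o+d*(z-o[2])/d[2]
def proj(c,P):
    R=np.array(c["R"]);r,_=cv2.Rodrigues(R)
    q,_=cv2.projectPoints(np.array(P,float).reshape(-1,3),r,np.array(c["t"],float).ravel(),K(c),np.array(c["distortion"],float)); return q[:,0]
def tri(c1,u1,c2,u2):
    A=[];b=[]
    for c,u in((c1,u1),(c2,u2)):
        o,d=ray(c,u);d/=np.linalg.norm(d);M=np.eye(3)-np.outer(d,d);A.append(M);b.append(M@o)
    return np.linalg.lstsq(np.vstack(A),np.hstack(b),rcond=None)[0]
def save(c,n,box=None,s=1):
    im=c["img"][:,:,::-1]
    if box: im=im[box[1]:box[3],box[0]:box[2]]
    cv2.imwrite(f"pics/{n}.png",cv2.resize(im,None,fx=s,fy=s,interpolation=cv2.INTER_CUBIC))
E
python3 - <<'E'
from h import *
a=bot.camera("top");b=bot.camera("side")
save(a,"topA",(270,120,400,260),5); save(a,"topB",(100,140,180,240),6); save(b,"sideA",(100,190,300,340),4)
top={"tube":79,"small_bottle":66,"large_bottle":82,"jar":65,"dry_bath":68,"tube_rack":24,"block_tube_mouth":75,"block_jar_mouth":75}
for n,z in top.items():
    for c,k in((a,"top"),(b,"side")):
        r=bot.trace(c,n)
        for d in r[:6]: print(n,k,round(d["score"],2),np.round(d["uv"],1),d["mask"].sum(),onz(c,d["uv"],z*.8).round(0))
E
```

```text
tube top 0.46 [151.1 192.3] 578 [459. 274.  63.]
tube side 0.62 [195.  266.6] 109 [ 552. -389.   63.]
small_bottle top 0.4 [365.5 242.2] 79 [ 303. -441.   53.]
small_bottle top 0.35 [123.1 173.9] 579 [522. 375.  53.]
small_bottle side 0.66 [119.  246.8] 205 [ 340. -460.   53.]
small_bottle side 0.48 [181.2 222.2] 183 [ 397. -289.   53.]
large_bottle top 0.5 [346.7 199.8] 158 [ 442. -377.   66.]
large_bottle top 0.43 [311.3 133.6] 148 [ 667. -260.   66.]
large_bottle side 0.9 [169.  248.1] 364 [ 456. -388.   66.]
large_bottle side 0.72 [262.3 266.8] 385 [ 685. -284.   66.]
jar top 0.49 [307.6 179.7] 291 [ 510. -248.   52.]
jar side 0.58 [222.2 239.6] 577 [ 534. -267.   52.]
dry_bath top 0.92 [147.4 211.3] 2297 [396. 285.  54.]
tube_rack top 0.93 [365.5 162.9] 1814 [ 578. -455.   19.]
tube_rack side 0.7 [186.5 304.8] 3391 [ 592. -462.   19.]
block_tube_mouth top 0.7 [150.8 191.1] 574 [464. 276.  60.]
block_tube_mouth top 0.19 [146.5 210.7] 2145 [398. 287.  60.]
block_tube_mouth side 0.84 [305.4 146.1] 322 [454. 268.  60.]
block_jar_mouth top 0.57 [148.4 170.9] 574 [532. 287.  60.]
block_jar_mouth side 0.53 [329.9 149.2] 293 [532. 306.  60.]
```

View pics/topA.png

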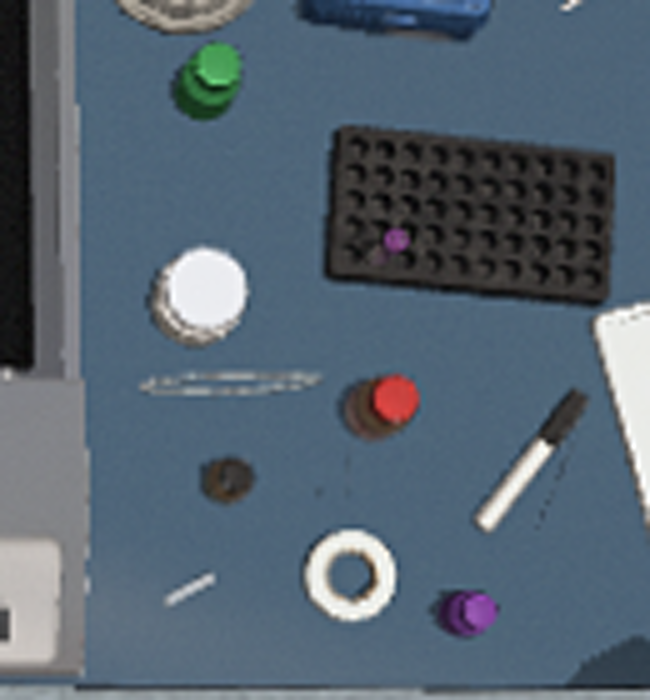

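View pics/topB.png

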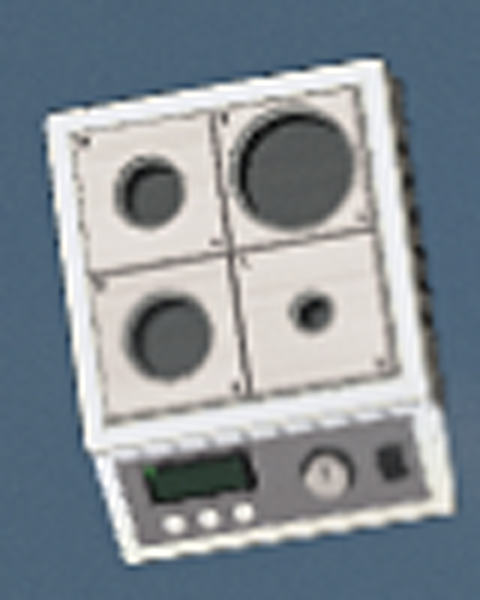

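View pics/sideA.png

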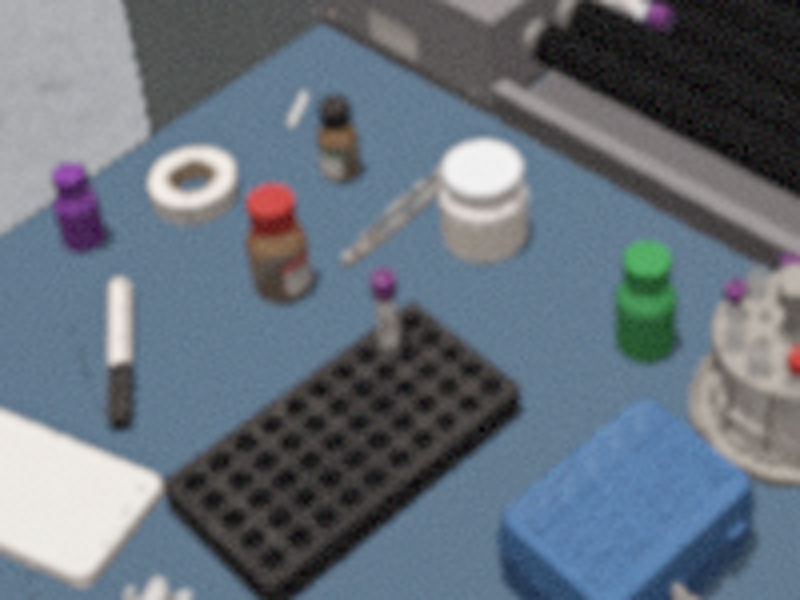

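Run:
```python
from h import *
a=bot.camera("top");b=bot.camera("side")
D={"tube":((349,167.8),(196,258.7),83),"jar":((311.2,176.8),(220.7,229.8),65),"large":((349.2,199.6),(168,239),82),"small":((316,215.2),(183.7,216.2),66),
"wjar":((149.1,167.8),None,75),"wlarge":((128.5,196),None,75),"wsmall":((124.8,171.8),None,75),"wtube":((151.8,192),None,75)}
for n,(u,v,z) in D.items():
    print(n,onz(a,u,z).round(1),*( (onz(b,v,z).round(1),tri(a,u,b,v).round(1)) if v else ()))
save(b,"sideB",(270,110,370,190),7)
```

```text
tube [ 547.2 -382.8   83. ] [ 549.6 -380.5   83. ] [ 548.3 -381.6   82.8]
jar [ 518.2 -258.5   65. ] [ 514.1 -250.5   65. ] [ 518.  -256.6   71.7]
large [ 441.  -381.6   82. ] [ 442.9 -376.7   82. ] [ 442.4 -379.3   83.5]
small [ 390.1 -273.5   66. ] [ 395.5 -276.3   66. ] [ 391.  -273.6   61.5]
wjar [539.8 281.9  75. ]
wlarge [444.  347.1  75. ]
wsmall [525.4 364.   75. ]
wtube [458.5 269.1  75. ]
```

View pics/sideB.png

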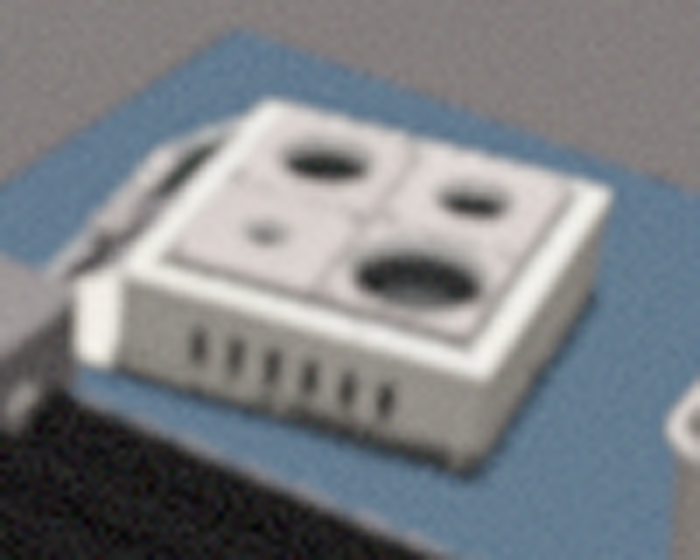

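```bash
python3 -m crank '[[[6.6,7.3,0.5],[0,0,6.2],100],[[6.6,7.3,0.5],[0,0,6.2],100],[[6.6,7.3,0.5],[0,0,6.2],100],[[6.6,7.3,0.5],[0,0,6.2],100],[[6.6,7.3,0.5],[0,0,6.2],100]]' 40
python3 - <<'E'
from h import *
s=bot.get_state();print(s["joint_positions"].round(2),s["tool_pos"],s["eef_rot"].round(3))
E
```

```text
t: 1.78
tool_pos: [395.5, -390.2, 269.6]
eef_rot: [0.95, -0.311, 0.0, 0.0]
force: [0.4, -1.0, 1.2]
opening: 1.001
[ 1.28  0.36 -0.68  1.77  0.25  1.1  -0.12] [ 395.53118519 -390.16884985  269.57897217] [ 0.95  -0.311  0.     0.   ]
```

Run:
```python
from h import *
c=bot.camera("wrist");save(c,"w1",None,1.5)
for n,P in {"tube":(548,-382,83),"jar":(518,-257,65),"large":(442,-379,82),"small":(391,-273.6,66)}.items(): print(n,proj(c,P).round(1))
for n in ["tube","jar","large_bottle","small_bottle"]:
    for d in bot.trace(c,n)[:3]: print(n,round(d["score"],2),np.round(d["uv"],1),d["mask"].sum())
```

```text
tube [[367.8  86.7]]
jar [[275.5   2.5]]
large [[283.7 142.9]]
small [[190.9  91.7]]
tube 0.91 [360.9  85.8] 336
jar 0.92 [269.6  16.6] 1967
large_bottle 0.74 [280.8 138.7] 961
small_bottle 0.88 [198.1  89.7] 640
small_bottle 0.87 [221.6 226.5] 613
```

View pics/w1.png

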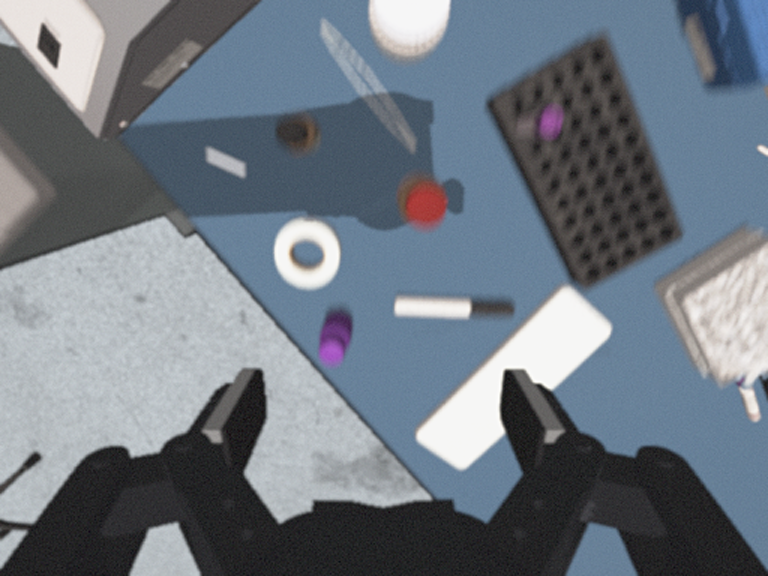

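Run:
```python
from h import *
c=bot.camera("wrist");save(c,"w2",(160,60,320,170),5)
for n,u,z in [("small",(193,87.7),66),("large",(283.3,135),82),("tube",(367.7,80.7),83)]: print(n,onz(c,u,z).round(1))
s=bot.get_state();print(s["tool_pos"],s["joint_vel"].round(3))
```

```text
small [ 394.2 -273.5   66. ]
large [ 445.2 -373.1   82. ]
tube [ 549.4 -378.3   83. ]
[ 393.51296335 -392.66214882  269.03471279] [ 0.019  0.006  0.009 -0.001 -0.003 -0.001 -0.002]
```

View pics/w2.png

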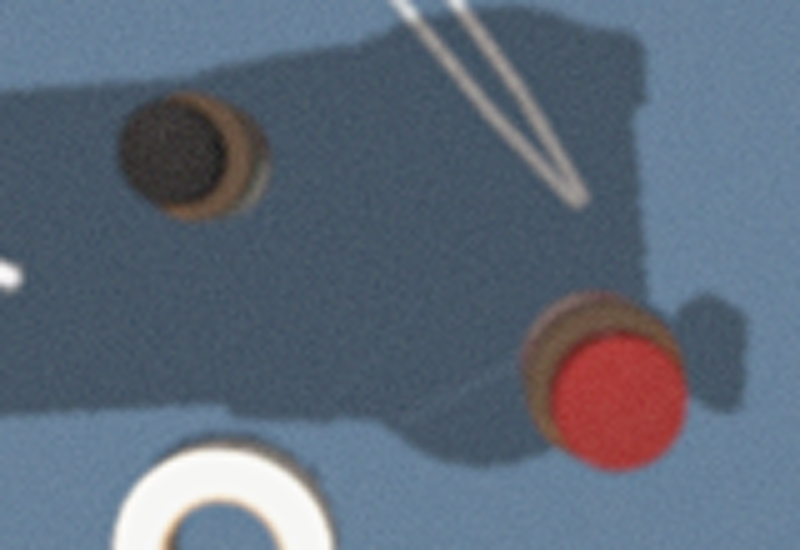

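```bash
python3 -m crank '[[[-0.02,1.5,-1],[0,0,0],100],[[-0.02,2.97,-2],[0,0,0],100],[[-0.02,2.97,-3],[0,0,0],100],[[-0.02,2.97,-3],[0,0,0],100],[[-0.02,2.97,-3],[0,0,0],100]]'
python3 - <<'E'
from h import *
c=bot.camera("wrist");save(c,"w3",None,1.5)
s=bot.get_state();print(s["tool_pos"],s["eef_rot"].round(4))
print(proj(c,[(391,-273.6,66),(s["tool_pos"][0],s["tool_pos"][1],66)]))
E
```

```text
t: 2.7
tool_pos: [393.1, -276.1, 150.2]
eef_rot: [0.95, -0.313, 0.0, 0.001]
force: [0.4, 0.0, 0.4]
opening: 0.997
[ 393.62081579 -276.43130526  150.71803251] [ 0.9497 -0.3133  0.0011  0.001 ]
[[252.30796607 207.40196585]
 [257.06062362 208.23579012]]
```

View pics/w3.png

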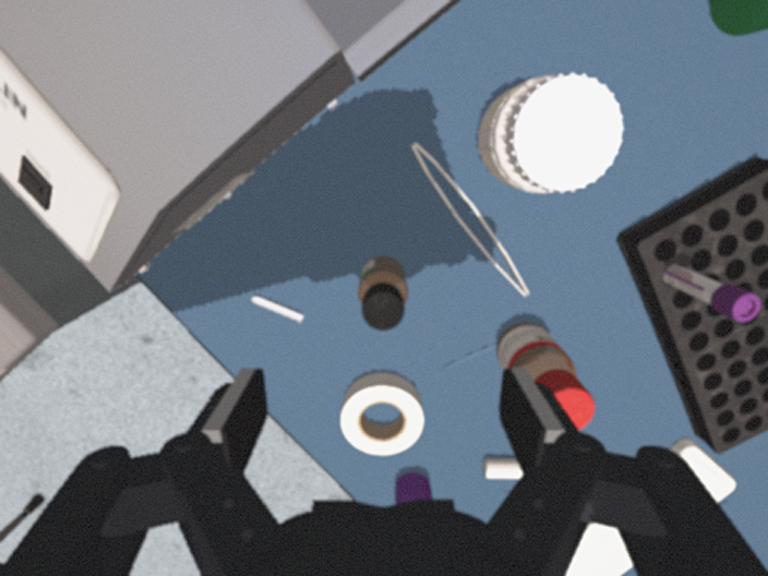

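Run:
```python
from h import *
c=bot.camera("wrist")
for n,u,z in [("small",(255.7,206.2),66),("jar",(378.4,87.7),65),("tube",(496.4,204.4),83)]: print(n,onz(c,u,z).round(1))
s=bot.get_state();print(s["tool_pos"])
```

```text
small [ 394.3 -274.9   66. ]
jar [ 517.9 -254.5   65. ]
tube [ 547.9 -379.3   83. ]
[ 393.76163438 -276.35940747  150.83755393]
```

```bash
python3 -m crank '[[[0,0.04,-1.2],[0,0,0],60],[[0,0.04,-2.27],[0,0,0],60],[[0,0.04,-2.27],[0,0,0],60],[[0,0.04,-2.27],[0,0,0],15],[[0,0.04,-2.27],[0,0,0],15]]' 40;python3 -m crank '[[[0,0,0],[0,0,0],15],[[0,0,0],[0,0,0],15],[[0,0,0],[0,0,0],15]]'
python3 - <<'E'
from h import *
c=bot.camera("wrist");save(c,"w4",None,1.5)
s=bot.get_state();print(s["tool_pos"],s["opening"],s["force"])
E
```

```text
t: 3.42
tool_pos: [395.1, -275.9, 62.2]
eef_rot: [0.95, -0.313, 0.003, 0.002]
force: [-0.8, -0.0, 4.5]
opening: 0.326
t: 3.8
tool_pos: [395.2, -276.1, 62.5]
eef_rot: [0.95, -0.313, 0.003, 0.002]
force: [0.9, 0.7, -1.1]
opening: 0.324
[ 395.1429691  -276.03208008   62.33193523] 0.321487438893003 [-0.02281061 -0.04097447  0.61914575]
```

View pics/w4.png

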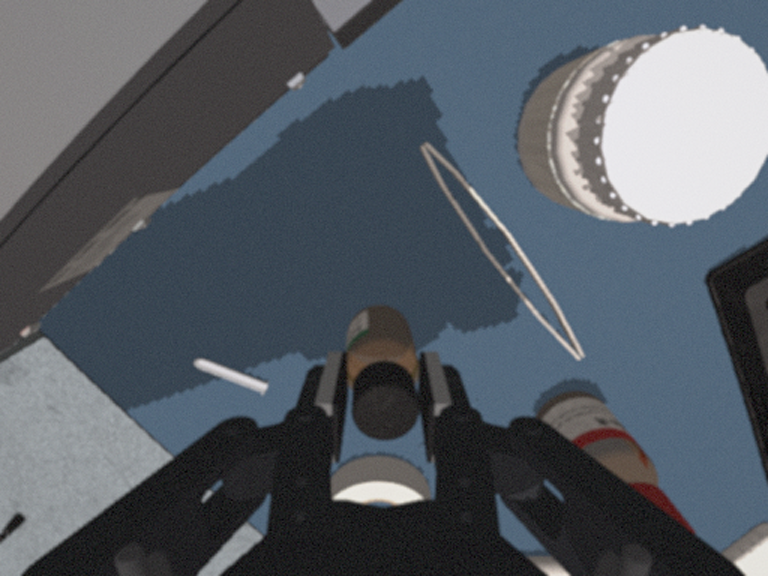

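```bash
python3 -m crank '[[[0,0,0.5],[0,0,0],12],[[0,0,1],[0,0,0],12],[[0,0,1],[0,0,0],12],[[0,0,1],[0,0,0],12]]' 50
python3 - <<'E'
from h import *
c=bot.camera("wrist");save(c,"w5",(150,150,350,350),4)
c=bot.camera("side");save(c,"s5",(130,170,250,270),6)
s=bot.get_state();print(s["tool_pos"],s["opening"],s["force"])
E
```

```text
t: 4.35
tool_pos: [394.7, -275.9, 101.8]
eef_rot: [0.95, -0.314, 0.003, 0.002]
force: [-0.6, -0.5, -0.7]
opening: 0.318
[ 394.54610169 -275.65992721  101.45922413] 0.32055509144990807 [ 0.34362845  0.16597287 -1.31077155]
```

View pics/w5.png

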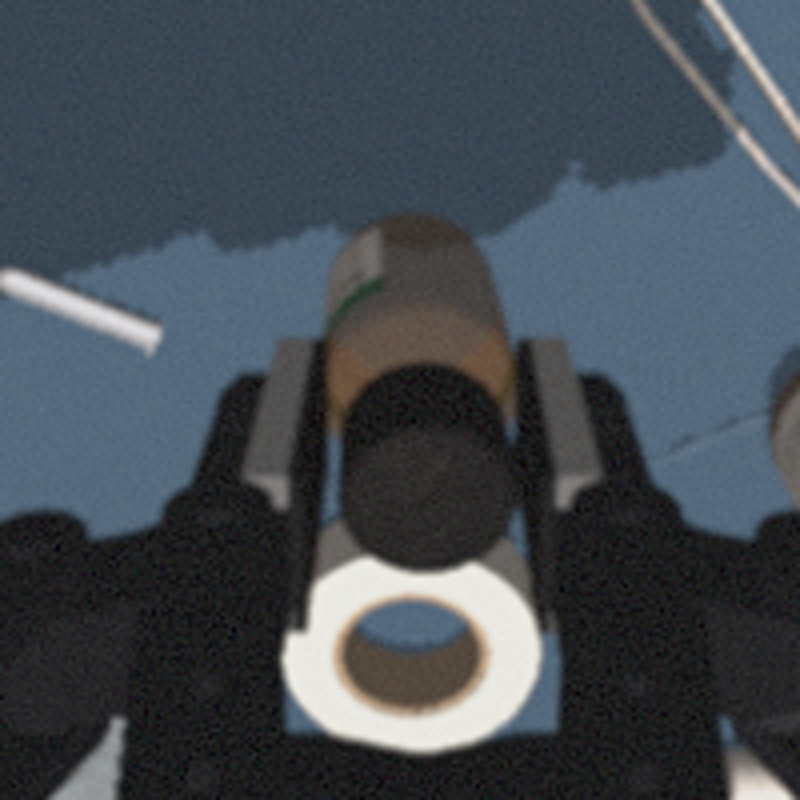

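View pics/s5.png

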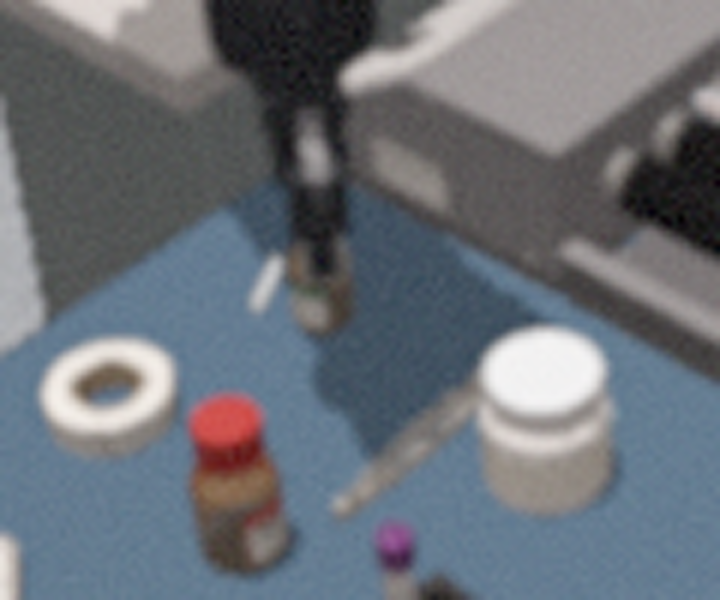

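Run:
```python
from h import *
c=bot.camera("wrist")
s=bot.get_state();p=s["tool_pos"]
R=np.array(c["R"])
b=p[2]-62.3
f=lambda P:((proj(c,P)-150)*4).round(0)
print(f([(p[0],p[1],b+66),(p[0],p[1],b),(p[0],p[1],b+48)]))
th=np.linspace(0,2*np.pi,60)
for z,r in((b+66,11.7),(b,15)):
    q=f(np.c_[p[0]+r*np.cos(th),p[1]+r*np.sin(th),np.full(60,z)]);print(q.min(0),q.max(0))
print(s["eef_rot"])
```

```text
[[429. 499.]
 [425. 279.]
 [428. 422.]]
[335. 418.] [523. 575.]
[342. 201.] [508. 352.]
[ 0.94960907 -0.31342305  0.00240863  0.00167169]
```

```bash
python3 -m crank '[[[0,0,1.4],[0,0,0],12],[[0,0.5,2.6],[0,0,0],12],[[0.2,1.8,2.9],[0,0,0],12],[[0.4,3.2,2.9],[0,0,0],12],[[0.6,4.6,2.9],[0,0,0],12]]'; python3 -m crank '[[[0.2,1.4,0],[0,0,0],12],[[0.4,2.8,0],[0,0,0],12],[[0.6,4.2,0],[0,0,0],12],[[0.8,5.6,0],[0,0,0],12],[[1,7,0],[0,0,0],12]]';  python3 - <<'E'
from h import *
s=bot.get_state();print(s["tool_pos"],s["opening"],s["joint_positions"].round(2),s["eef_rot"])
E
```

```text
t: 5.12
tool_pos: [418.5, -90.2, 217.5]
eef_rot: [0.949, -0.314, 0.003, 0.002]
force: [1.0, 0.4, -0.2]
opening: 0.319
t: 5.75
tool_pos: [458.5, 191.2, 216.9]
eef_rot: [0.949, -0.314, 0.002, 0.002]
force: [1.5, -0.7, 0.1]
opening: 0.317
[458.52839216 191.20000116 216.89811669] 0.3169657803076678 [ 0.33  0.38 -0.94  1.95  0.37  0.99 -1.42] [ 0.94937606 -0.31412488  0.00246003  0.00214615]
```

```bash
python3 -m crank '[[[0.2,1.3,0],[0,0,0],12],[[0.2,2.3,0],[0,0,0],12],[[0.2,2.3,0],[0,0,0],12],[[0.2,2.3,0],[0,0,0],12]]';  python3 - <<'E'
from h import *
c=bot.camera("wrist");save(c,"w6",None,1.5)
s=bot.get_state();print(s["tool_pos"],s["opening"],s["joint_positions"].round(2),s["eef_rot"])
W=dict(wjar=(539.8,281.9,75),wlarge=(444,347.1,75),wsmall=(525.4,364,75),wtube=(458.5,269.1,75))
for k,v in W.items(): print(k,(proj(c,v)*1.5).round(0))
E
```

```text
t: 6.25
tool_pos: [466.1, 282.5, 216.0]
eef_rot: [0.949, -0.314, 0.002, 0.003]
force: [-1.2, 1.2, -0.4]
opening: 0.318
[466.45501206 281.78708207 216.13424537] 0.3175260025454857 [ 0.11  0.47 -0.91  1.84  0.44  1.04 -1.61] [ 0.94922692 -0.31456979  0.00219655  0.00304532]
wjar [[477. 214.]]
wlarge [[294. 221.]]
wsmall [[382. 116.]]
wtube [[386. 301.]]
```

View pics/w6.png

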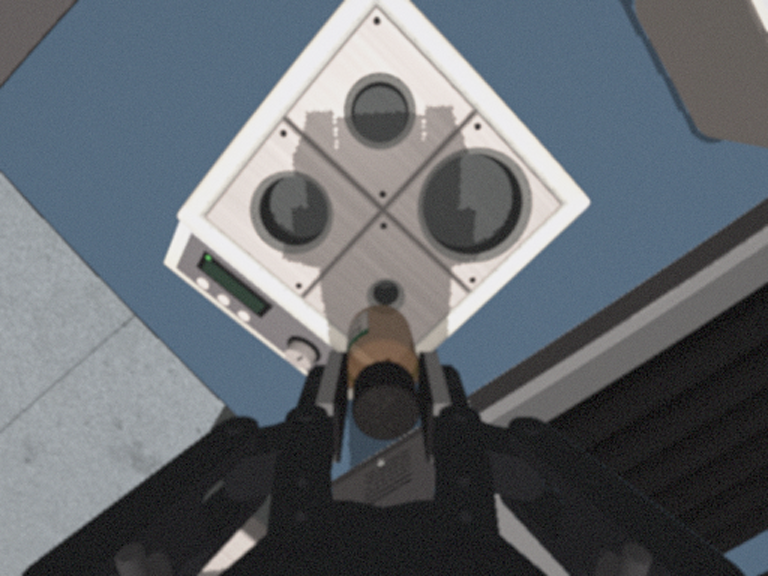

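Run:
```python
from h import *
c=bot.camera("wrist");save(c,"w7",(110,0,400,230),2.75)
s=bot.get_state();print(s["tool_pos"],s["joint_vel"].round(3))
g=cv2.resize(c["img"],None,fx=4,fy=4,interpolation=cv2.INTER_CUBIC)
# top-down rectified view on z=75 plane
xs=np.arange(640,380,-0.4);ys=np.arange(460,200,-0.4)
X,Y=np.meshgrid(xs,ys,indexing="ij")
uv=proj(c,np.c_[X.ravel(),Y.ravel(),np.full(X.size,75.)]).astype(np.float32)
im=cv2.remap(c["img"],uv[:,0].reshape(X.shape),uv[:,1].reshape(X.shape),cv2.INTER_CUBIC)
cv2.imwrite("pics/rect7.png",im[:600,:,::-1])
```

```text
[466.7550849  281.45607593 216.30303863] [ 0.01  -0.005 -0.002 -0.003 -0.002 -0.002 -0.001]
```

View pics/rect7.png

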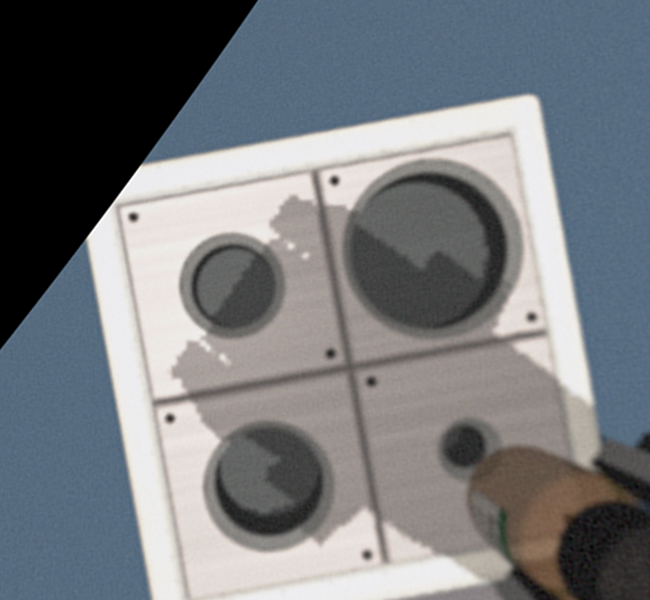

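Run:
```python
from h import *
for n in("top","side"):
    c=dict(bot.camera(n)); img=cv2.imread(f"pics/{n}0.png")
    xs=np.arange(640,380,-0.4);ys=np.arange(460,200,-0.4)
    X,Y=np.meshgrid(xs,ys,indexing="ij")
    uv=proj(c,np.c_[X.ravel(),Y.ravel(),np.full(X.size,75.)]).astype(np.float32)
    im=cv2.remap(img,uv[:,0].reshape(X.shape),uv[:,1].reshape(X.shape),cv2.INTER_CUBIC)
    for (x,y),r in zip([(526.4,367.2),(445.6,352.8),(540.4,286.8),(461.6,272.4)],(21.5,26.5,36.5,13)):
        cv2.circle(im,(int((460-y)/.4),int((640-x)/.4)),int(r/.4),(0,0,255),1)
    cv2.imwrite(f"pics/rect_{n}.png",im[:590])
```

```text
(no output)
```

View pics/rect_top.png

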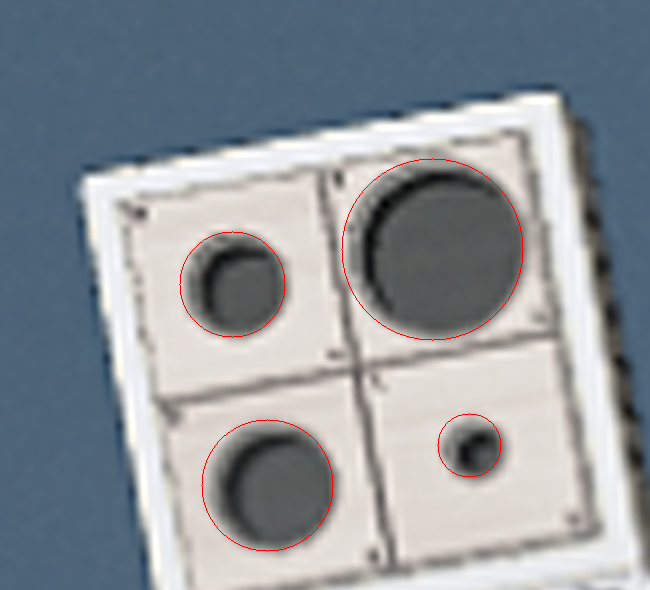

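View pics/rect_side.png

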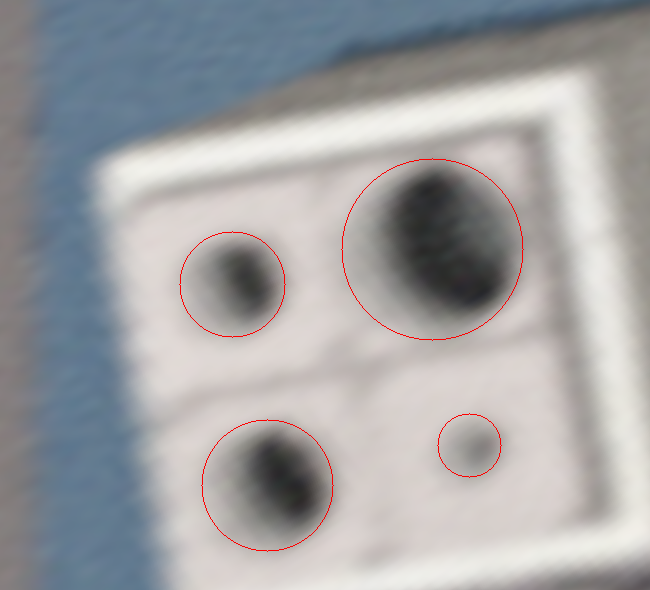

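```bash
python3 -m crank '[[[0.8,1.1,0],[0,0,0],12],[[1.53,2.12,-0.5],[0,0,0],12],[[1.53,2.12,-1.5],[0,0,0],12],[[1.53,2.12,-1.5],[0,0,0],12],[[1.53,2.12,-1.5],[0,0,0],12]]';  python3 - <<'E'
from h import *
c=bot.camera("wrist");save(c,"w8",(130,80,390,275),3)
a=bot.camera("side");save(a,"s8",(280,100,360,160),8)
s=bot.get_state();print(s["tool_pos"],s["opening"],s["joint_positions"].round(2),s["eef_rot"])
E
```

```text
t: 7.08
tool_pos: [528.7, 365.7, 157.8]
eef_rot: [0.949, -0.316, 0.003, 0.002]
force: [-0.2, -0.1, -0.4]
opening: 0.317
[529.17123093 366.30342897 158.8007267 ] 0.3181417610591204 [-0.1   0.7  -0.81  1.64  0.57  1.06 -1.72] [ 0.94886113 -0.3156687   0.00363056  0.00162937]
```

View pics/w8.png

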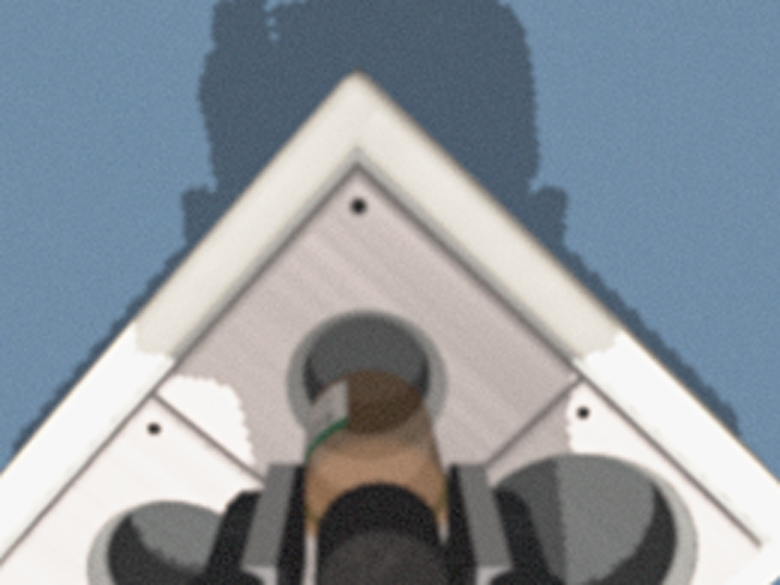

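View pics/s8.png

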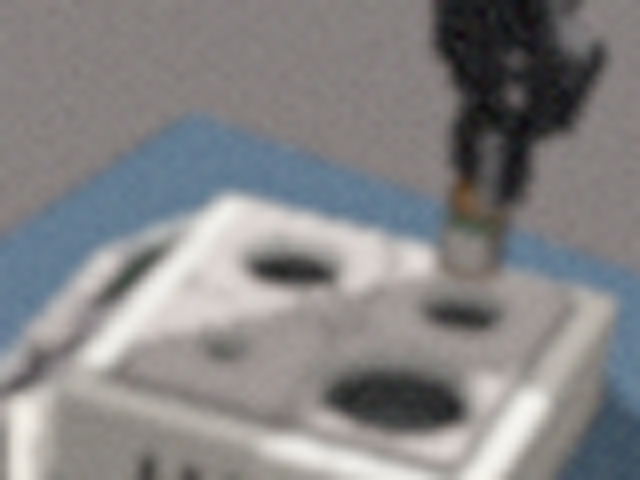

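```bash
cat >> h.py <<'E'
def ov(c,name,circs,box,s):
    im=cv2.resize(c["img"][box[1]:box[3],box[0]:box[2],::-1],None,fx=s,fy=s,interpolation=cv2.INTER_CUBIC)
    th=np.linspace(0,2*np.pi,90)
    for (x,y,z,r,col) in circs:
        q=(proj(c,np.c_[x+r*np.cos(th),y+r*np.sin(th),np.full(90,z)])+.5-np.array(box[:2]))*s
        cv2.polylines(im,[q.round().astype(np.int32)],True,col,1)
    cv2.imwrite(f"pics/{name}.png",im)
E
python3 - <<'E'
from h import *
c=bot.camera("wrist");p=bot.get_state()["tool_pos"];print(p)
b=p[2]-62.3
ov(c,"o8",[(526.4,367.2,75,21.5,(0,0,255)),(p[0],p[1],b,15,(0,255,0)),(p[0],p[1],b+66,11.7,(0,255,0)),(p[0]-2.8,p[1]-.4,b,15,(255,255,0))],(130,80,390,275),3)
E
```

```text
[529.1935152  366.33111577 158.80029371]
```

View pics/o8.png

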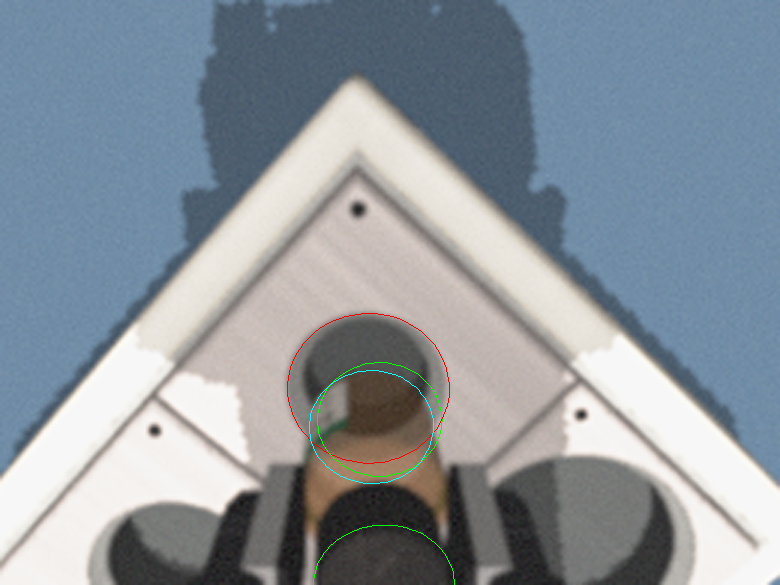

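```bash
python3 -m crank '[[[0,0.02,-0.4],[0,0,0],12],[[0,0.02,-0.8],[0,0,0],12],[[0,0.02,-1.1],[0,0,0],12],[[0,0.02,-1.24],[0,0,0],12],[[0,0.02,-1.26],[0,0,0],12]]';  python3 - <<'E'
from h import *
c=bot.camera("wrist");save(c,"w9",(130,80,390,275),3)
s=bot.get_state();print(s["tool_pos"],s["force"])
E
```

```text
t: 7.85
tool_pos: [528.9, 367.3, 107.9]
eef_rot: [0.949, -0.315, 0.003, 0.002]
force: [-0.2, -0.2, -0.6]
opening: 0.321
[529.00671447 367.40700157 108.16411415] [-0.6645878   1.4931216  -0.11239287]
```

View pics/w9.png

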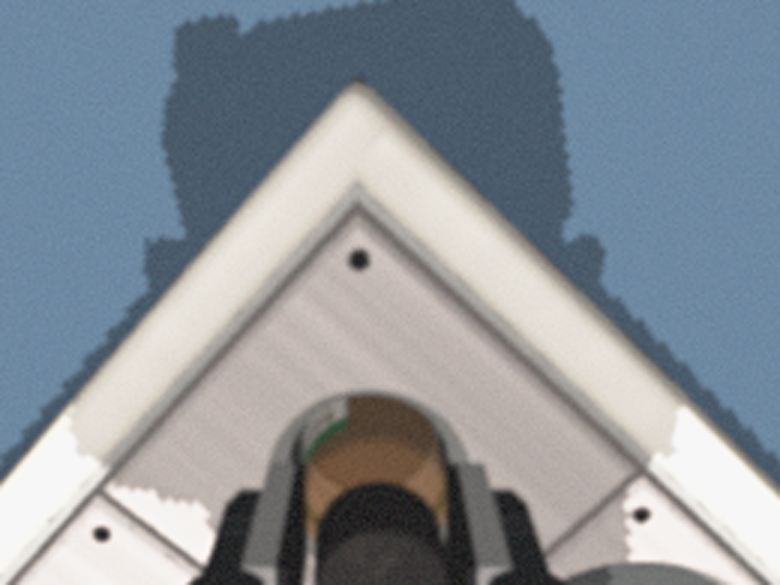

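In the well, no contact force. Release with a partial opening and rise.

```bash
python3 -m crank '[[[0,0,0],[0,0,0],55],[[0,0,0],[0,0,0],55],[[0,0,0],[0,0,0],55],[[0,0,1],[0,0,0],55],[[0,0,2],[0,0,0],55]]';python3 -m crank '[[[-0.7,-1,0.8],[0,0,0],70],[[-1.0,-1.3,0.8],[0,0,0],70],[[-1,-1.3,0.8],[0,0,0],70]]';  python3 - <<'E'
from h import *
c=bot.camera("wrist");
s=bot.get_state();print(s["tool_pos"],s["opening"])
th=[(526.4,367.2,75,21.5,(0,0,255)),(445.6,352.8,75,26.5,(0,0,255)),(540.4,286.8,75,36.5,(0,0,255)),(461.6,272.4,75,13,(0,0,255)),(526.4,367.2,111,11.7,(0,255,0))]
ov(c,"o10",th,(110,0,400,230),2.7)
E
```

```text
t: 8.52
tool_pos: [528.7, 367.2, 188.8]
eef_rot: [0.949, -0.315, 0.003, 0.002]
force: [1.1, -0.3, 0.8]
opening: 0.553
t: 8.9
tool_pos: [488.6, 314.1, 221.4]
eef_rot: [0.949, -0.316, 0.004, 0.002]
force: [-0.1, -0.4, -0.1]
opening: 0.7
[489.08626808 314.80734434 221.13730714] 0.6954281100926133
```

View pics/o10.png

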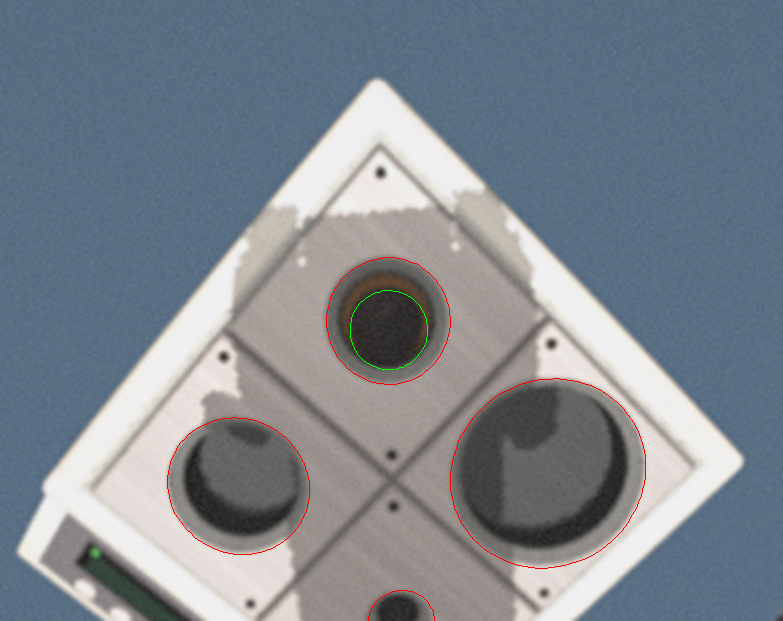

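```bash
python3 -m crank '[[[-0.1,-1.5,0],[0,0,0],80],[[-0.2,-3,0],[0,0,0],80],[[-0.3,-4.5,0],[0,0,0],80],[[-0.4,-6,0],[0,0,0],80],[[-0.5,-7.5,0],[0,0,0],80]]';python3 -m crank '[[[-0.1,-1.5,0],[0,0,0],80],[[-0.2,-3,0],[0,0,0],80],[[-0.3,-4.5,0],[0,0,0],80],[[-0.4,-6,0],[0,0,0],80],[[-0.5,-7.5,0],[0,0,0],80]]';  python3 - <<'E'
from h import *
s=bot.get_state();print(s["tool_pos"],s["opening"],s["joint_positions"].round(2))
E
```

```text
t: 9.57
tool_pos: [469.7, 13.5, 221.1]
eef_rot: [0.949, -0.315, 0.004, 0.001]
force: [1.1, -0.4, 0.8]
opening: 0.795
t: 10.2
tool_pos: [450.5, -288.5, 221.1]
eef_rot: [0.949, -0.315, 0.004, 0.001]
force: [1.4, -0.4, 0.6]
opening: 0.797
[ 450.54075853 -288.46563107  221.09333929] 0.7971053027967511 [ 1.18  0.41 -0.82  1.87  0.35  1.   -0.43]
```

Now over the red-capped bottle for a look.

```bash
python3 -m crank '[[[-0.1,-1.2,-0.5],[0,0,0],80],[[-0.15,-2.2,-1],[0,0,0],80],[[-0.15,-2.2,-1],[0,0,0],80],[[-0.15,-2.2,-1],[0,0,0],80]]';  python3 - <<'E'
from h import *
c=bot.camera("wrist");p=bot.get_state()["tool_pos"];print(p)
ov(c,"o11",[(443,-378,82,15.6,(0,255,0)),(518,-255,65,26.6,(0,255,0)),(548,-380,83,8.2,(0,255,0))],(0,0,512,384),1.5)
E
```

```text
t: 10.7
tool_pos: [445.6, -375.4, 180.7]
eef_rot: [0.949, -0.314, 0.004, -0.0]
force: [-0.1, 0.4, 0.7]
opening: 0.801
[ 445.91974953 -374.89488401  181.22297826]
```

View pics/o11.png

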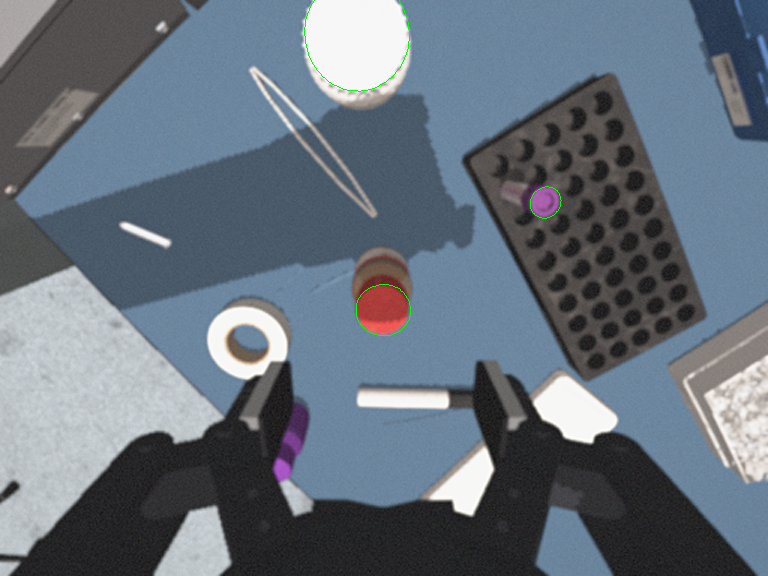

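```bash
python3 -m crank '[[[-0.07,-0.08,-1.3],[0,0,0],75],[[-0.07,-0.08,-2.4],[0,0,0],70],[[-0.07,-0.08,-2.65],[0,0,0],60],[[-0.07,-0.08,-2.65],[0,0,0],15],[[-0.07,-0.08,-2.65],[0,0,0],15]]' 60;python3 -m crank '[[[0,0,0],[0,0,0],15],[[0,0,0],[0,0,0],15],[[0,0,0.4],[0,0,0],15],[[0,0,0.8],[0,0,0],15],[[0,0,0.8],[0,0,0],15]]'
python3 - <<'E'
from h import *
c=bot.camera("wrist")
s=bot.get_state();print(s["tool_pos"],s["opening"],s["force"])
p=s["tool_pos"];b=p[2]-75
ov(c,"o12",[(p[0],p[1],b,20,(0,255,0)),(p[0],p[1],b+82,15.6,(0,255,0))],(140,120,380,320),3)
E
```

```text
t: 11.38
tool_pos: [444.7, -378.5, 77.2]
eef_rot: [0.95, -0.314, 0.006, 0.001]
force: [0.3, -0.7, 0.1]
opening: 0.427
t: 12.0
tool_pos: [446.0, -379.4, 111.5]
eef_rot: [0.95, -0.314, 0.008, 0.002]
force: [0.3, 0.2, -1.9]
opening: 0.421
[ 445.23750389 -379.11940383  110.53992992] 0.4267039319929147 [-0.69426523 -0.03230655 -1.80835623]
```

View pics/o12.png

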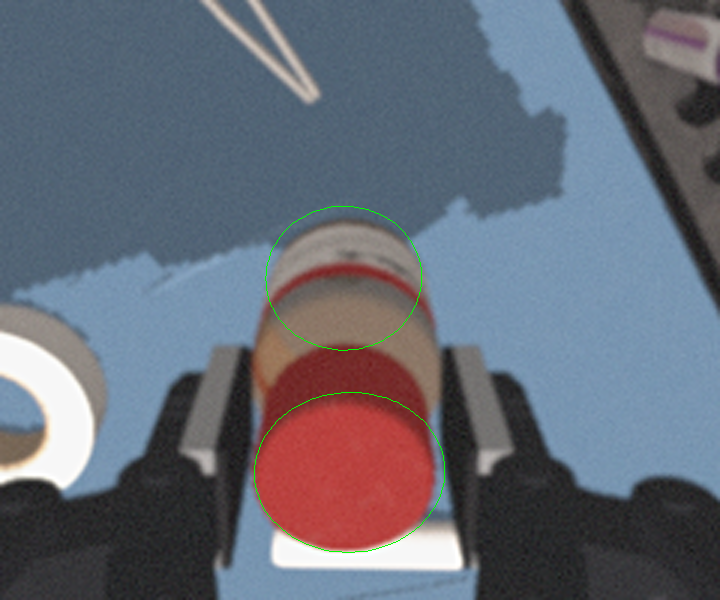

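```bash
python3 -m crank '[[[0,0,1.3],[0,0,0],15],[[0,0.3,2.5],[0,0,0],15],[[0,1.6,2.8],[0,0,0],15],[[0,3,2.8],[0,0,0],15],[[0,4.4,2.8],[0,0,0],15]]'; python3 -m crank '[[[0,1.5,0],[0,0,0],15],[[0,3,0],[0,0,0],15],[[0,4.5,0],[0,0,0],15],[[0,6,0],[0,0,0],15],[[0,7.5,0],[0,0,0],15]]';  python3 - <<'E'
from h import *
s=bot.get_state();print(s["tool_pos"],s["opening"],s["joint_positions"].round(2),s["eef_rot"])
E
```

```text
t: 12.68
tool_pos: [444.9, -201.5, 222.6]
eef_rot: [0.949, -0.314, 0.007, 0.002]
force: [0.4, 0.5, -0.2]
opening: 0.426
t: 13.3
tool_pos: [444.5, 99.9, 222.5]
eef_rot: [0.949, -0.314, 0.008, 0.002]
force: [0.9, -0.3, -0.1]
opening: 0.427
[444.49884027  99.85430859 222.54612834] 0.4269236961052237 [ 0.6   0.29 -1.01  2.05  0.31  0.95 -1.21] [ 0.94928221 -0.31432739  0.00763038  0.00183072]
```

```bash
python3 -m crank '[[[0,1.5,0],[0,0,0],15],[[0,3,0],[0,0,0],15],[[0,4.5,0],[0,0,0],15],[[0.02,6,0],[0,0,0],15],[[0.02,6.3,0],[0,0,0],15]]'; python3 -m crank '[[[0,0,-0.6],[0,0,0],15],[[0,0,-1.2],[0,0,0],15],[[0,0,-1.2],[0,0,0],15],[[0,0,-1.2],[0,0,0],15]]';  python3 - <<'E'
from h import *
c=bot.camera("wrist")
s=bot.get_state();print(s["tool_pos"],s["opening"],s["joint_positions"].round(2),s["force"])
p=s["tool_pos"];b=p[2]-76
ov(c,"o13",[(445.6,352.8,75,26.5,(0,0,255)),(p[0],p[1],b,20,(0,255,0)),(p[0],p[1],b+82,15.6,(0,255,0))],(130,80,390,275),3)
E
```

```text
t: 13.92
tool_pos: [442.9, 357.2, 222.6]
eef_rot: [0.95, -0.311, 0.006, 0.0]
force: [-0.1, -0.4, -0.6]
opening: 0.428
t: 14.42
tool_pos: [443.4, 356.8, 175.1]
eef_rot: [0.95, -0.311, 0.007, 0.0]
force: [0.8, -0.1, -0.1]
opening: 0.425
[443.57753595 357.10626146 175.53105191] 0.4244463686951239 [-0.05  0.58 -0.9   1.82  0.55  1.   -1.81] [ 0.87436415 -0.28000068 -0.02027878]
```

View pics/o13.png

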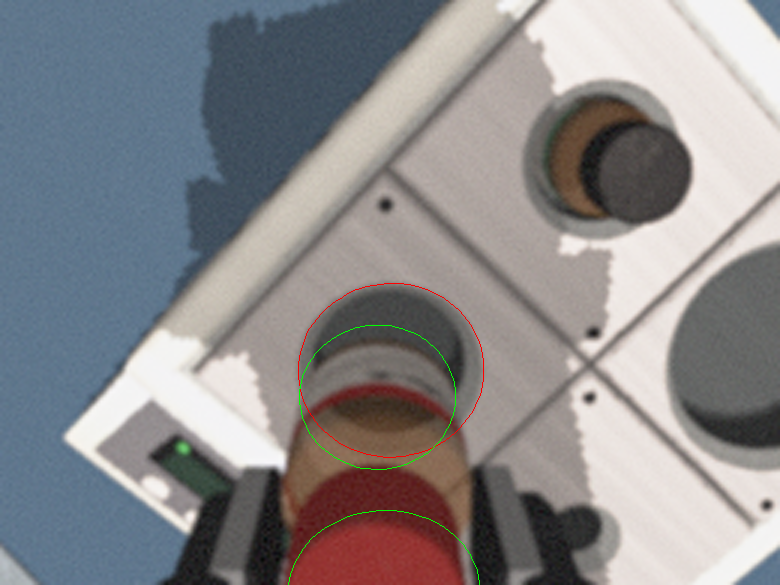

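Run:
```python
from h import *
c=bot.camera("wrist")
p=bot.get_state()["tool_pos"];b=p[2]-76;print(p)
ov(c,"o14",[(444.9,353,75,26.5,(0,0,255)),(444.9,353,68,22.5,(0,0,255)),(p[0]-3,p[1]-3.4,b,20,(0,255,0)),(p[0]-1.2,p[1]-2,b+82,15.6,(0,255,0))],(130,80,390,275),3)
```

```text
[443.66009691 357.22687476 175.67652165]
```

View pics/o14.png

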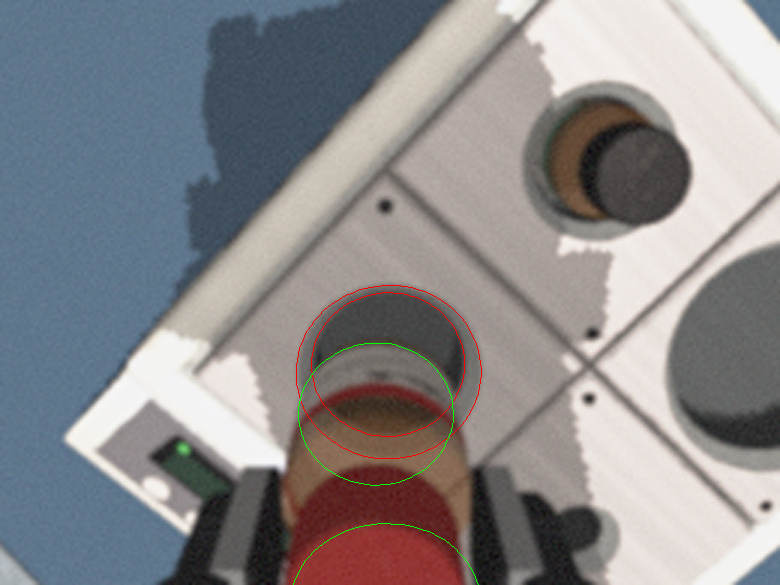

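```bash
python3 -m crank '[[[0.105,-0.02,-0.3],[0,0,0],15],[[0.105,-0.02,-0.7],[0,0,0],15],[[0.105,-0.02,-1.1],[0,0,0],15],[[0.105,-0.02,-1.35],[0,0,0],15],[[0.105,-0.02,-1.44],[0,0,0],15]]';  python3 - <<'E'
from h import *
c=bot.camera("wrist")
s=bot.get_state();print(s["tool_pos"],s["force"])
save(c,"w15",(130,80,390,275),3)
E
```

```text
t: 15.15
tool_pos: [447.2, 356.3, 116.9]
eef_rot: [0.95, -0.311, 0.006, 0.0]
force: [0.7, 0.8, -0.5]
opening: 0.424
[447.32181438 356.34459458 117.04085876] [-0.78204783  0.63247148 -1.31010423]
```

View pics/w15.png

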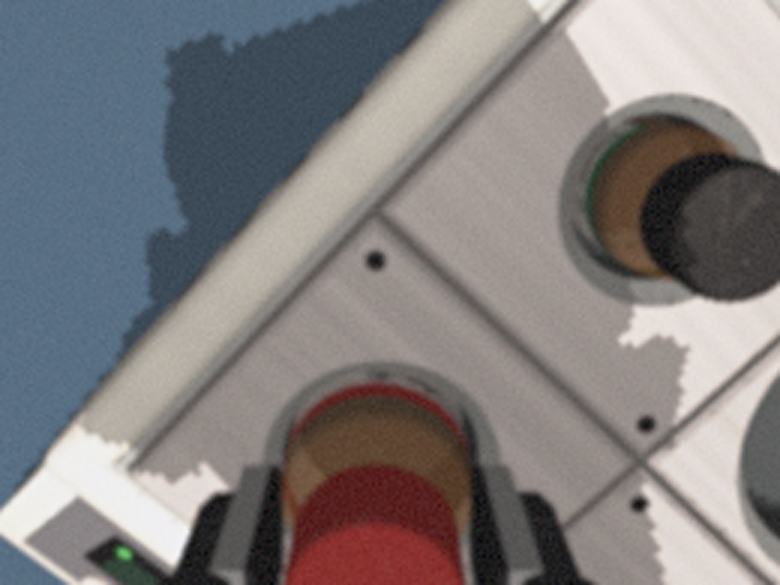

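```bash
python3 -m crank '[[[0,0,0],[0,0,0],65],[[0,0,0],[0,0,0],65],[[0,0,0],[0,0,0],65],[[0,0,1.2],[0,0,0],65],[[0,0,2.4],[0,0,0],65]]';python3 -m crank '[[[0.4,-0.9,0.2],[0,0,0],75],[[0.4,-1.0,0.2],[0,0,0],75],[[0.4,-1,0.2],[0,0,0],75]]';  python3 - <<'E'
from h import *
c=bot.camera("wrist");
s=bot.get_state();print(s["tool_pos"],s["opening"])
th=[(526.4,367.2,75,21.5,(0,0,255)),(445.6,352.8,75,26.5,(0,0,255)),(540.4,286.8,75,36.5,(0,0,255)),(461.6,272.4,75,13,(0,0,255)),(526.4,367.2,111,11.7,(0,255,0)),(445.6,352.8,122,15.6,(0,255,0))]
ov(c,"o16",th,(80,0,430,260),2.2)
E
```

```text
t: 15.82
tool_pos: [447.0, 356.2, 214.0]
eef_rot: [0.95, -0.311, 0.006, 0.001]
force: [0.9, 0.7, -0.8]
opening: 0.654
t: 16.2
tool_pos: [463.0, 315.7, 221.9]
eef_rot: [0.95, -0.312, 0.006, 0.001]
force: [-0.6, 1.3, 0.6]
opening: 0.748
[462.48654084 316.40138366 221.79569979] 0.7475860448051126
```

View pics/o16.png

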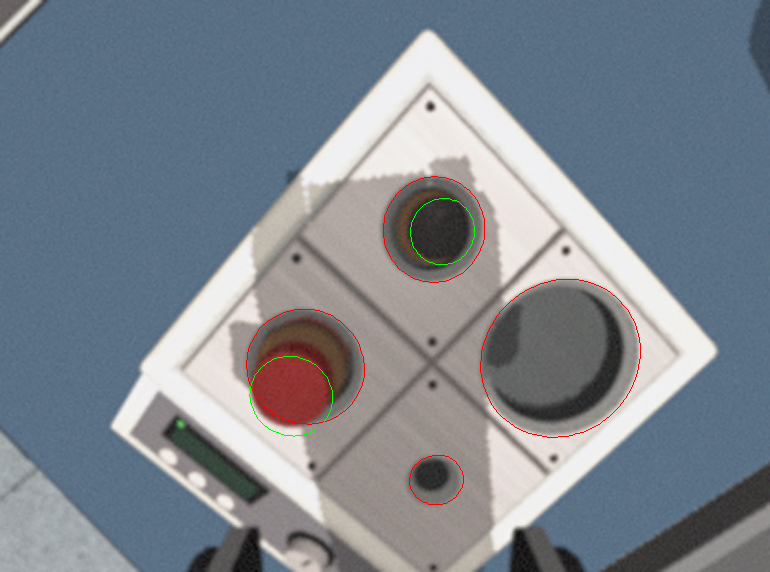

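```bash
python3 -m crank '[[[0.1,-1.5,0],[0,0,0],100],[[0.2,-3,0],[0,0,0],100],[[0.3,-4.5,0],[0,0,0],100],[[0.4,-6,0],[0,0,0],100],[[0.5,-7.5,0],[0,0,0],100]]';python3 -m crank '[[[0.2,-1.5,0],[0,0,0],100],[[0.4,-3,0],[0,0,0],100],[[0.6,-4.5,0],[0,0,0],100],[[0.8,-6,0],[0,0,0],100],[[0.88,-6.7,0],[0,0,0],100]]';  python3 - <<'E'
from h import *
s=bot.get_state();print(s["tool_pos"],s["opening"],s["joint_positions"].round(2))
E
```

```text
t: 16.88
tool_pos: [482.2, 15.9, 221.6]
eef_rot: [0.951, -0.31, 0.006, 0.0]
force: [1.9, -0.4, -0.8]
opening: 0.997
t: 17.5
tool_pos: [517.5, -255.2, 220.8]
eef_rot: [0.95, -0.311, 0.005, 0.0]
force: [0.0, 0.5, 0.4]
opening: 1.002
[ 517.49537156 -255.17204329  220.76964884] 1.0021349385481566 [ 1.08  0.51 -0.87  1.77  0.44  1.06 -0.59]
```

```bash
python3 -m crank '[[[0,0,-1],[0,0,0],100],[[0,0,-1.2],[0,0,0],100],[[0,0,-1.2],[0,0,0],100]]';  python3 - <<'E'
from h import *
c=bot.camera("wrist")
s=bot.get_state();print(s["tool_pos"],s["opening"])
ov(c,"o17",[(518,-255,65,26.6,(0,255,0)),(548,-380,83,8.2,(0,255,0))],(0,0,512,384),1.5)
E
```

```text
t: 17.88
tool_pos: [517.7, -253.3, 172.5]
eef_rot: [0.951, -0.31, 0.005, -0.001]
force: [-0.5, -0.0, 0.6]
opening: 1.0
[ 518.30027398 -253.61435984  173.38623174] 0.9961768610463321
```

View pics/o17.png

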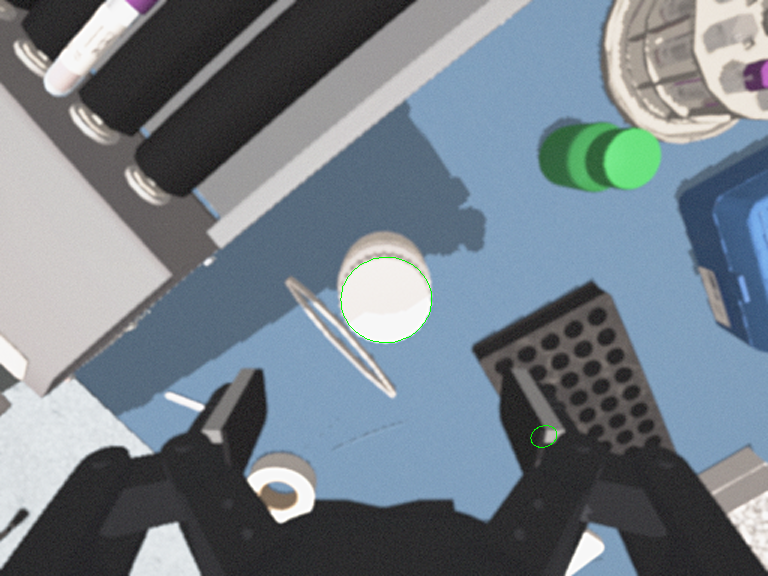

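```bash
python3 -m crank '[[[0,-0.03,-1.4],[0,0,0],100],[[0,-0.03,-2.5],[0,0,0],100],[[0,-0.03,-2.9],[0,0,0],100],[[0,-0.03,-2.9],[0,0,0],90],[[0,-0.03,-2.9],[0,0,0],35]]' 70;python3 -m crank '[[[0,0,0],[0,0,0],35],[[0,0,0],[0,0,0],35],[[0,0,0],[0,0,0],35],[[0,0,0],[0,0,0],35]]'
python3 - <<'E'
from h import *
c=bot.camera("wrist")
s=bot.get_state();print(s["tool_pos"],s["opening"],s["force"])
p=s["tool_pos"];b=0
ov(c,"o18",[(p[0],p[1],b,30,(0,255,0)),(p[0],p[1],b+65,26.6,(0,255,0))],(110,100,400,330),2.6)
E
```

```text
t: 18.55
tool_pos: [520.0, -255.1, 59.5]
eef_rot: [0.951, -0.31, 0.007, -0.0]
force: [-3.8, 2.6, 4.1]
opening: 0.708
t: 19.05
tool_pos: [521.5, -255.6, 61.5]
eef_rot: [0.951, -0.31, 0.009, 0.0]
force: [-0.9, 0.7, 8.2]
opening: 0.616
[ 521.47554137 -255.66278646   61.45721139] 0.6182737882170198 [-1.99714657  1.08929827  8.78466142]
```

View pics/o18.png

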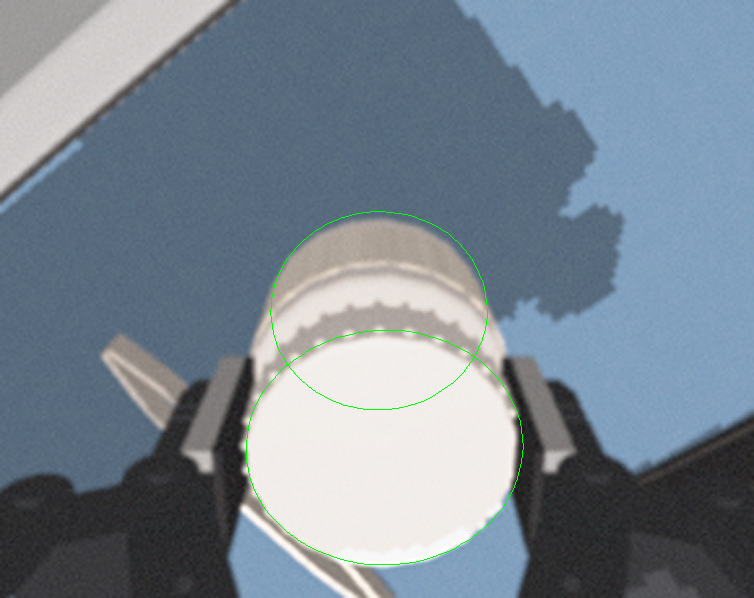

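```bash
python3 -m crank '[[[0,0,0.4],[0,0,0],35],[[0,0,0.8],[0,0,0],35],[[0,0,0.8],[0,0,0],35],[[0,0,0.8],[0,0,0],35]]'
python3 - <<'E'
from h import *
c=bot.camera("wrist")
s=bot.get_state();print(s["tool_pos"],s["opening"],s["force"],s["eef_rot"])
p=s["tool_pos"];b=p[2]-61.4
ov(c,"o19",[(p[0],p[1],b,30,(0,255,0)),(p[0],p[1],b+65,26.6,(0,255,0))],(110,100,400,330),2.6)
E
```

```text
t: 19.6
tool_pos: [521.2, -255.9, 93.5]
eef_rot: [0.951, -0.31, 0.009, 0.0]
force: [-1.0, -0.0, -1.3]
opening: 0.617
[ 520.99513077 -255.6821376    93.09537121] 0.6229267795046577 [ 0.78220717 -0.51812509 -1.39611147] [ 9.50641813e-01 -3.10173041e-01  8.52999669e-03  2.59520412e-04]
```

View pics/o19.png

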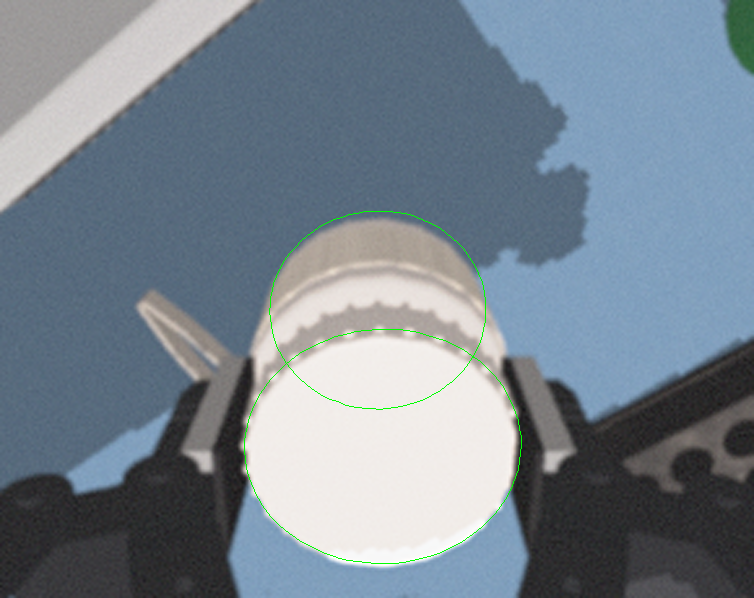

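```bash
python3 -m crank '[[[0,0,1.4],[0,0,0],35],[[0,0,2.8],[0,0,0],35],[[0,0.5,3.2],[0,0,0],35],[[0,1.8,3.2],[0,0,0],35],[[0,3.2,3.2],[0,0,0],35]]'; python3 -m crank '[[[0.1,1.5,0],[0,0,0],35],[[0.2,3,0],[0,0,0],35],[[0.3,4.5,0],[0,0,0],35],[[0.4,6,0],[0,0,0],35],[[0.5,7.5,0],[0,0,0],35]]';  python3 - <<'E'
from h import *
s=bot.get_state();print(s["tool_pos"],s["opening"],s["joint_positions"].round(2),s["eef_rot"])
E
```

```text
t: 20.27
tool_pos: [520.0, -126.3, 220.1]
eef_rot: [0.95, -0.311, 0.008, 0.0]
force: [0.6, 0.7, -1.2]
opening: 0.621
t: 20.9
tool_pos: [538.6, 175.7, 218.8]
eef_rot: [0.95, -0.311, 0.007, 0.001]
force: [-0.1, 1.2, -0.9]
opening: 0.622
[538.60759391 175.65636365 218.75233294] 0.6224289017724718 [ 0.34  0.51 -0.93  1.8   0.48  1.06 -1.4 ] [ 9.50450172e-01 -3.10798416e-01  6.92785427e-03  9.05158826e-04]
```

```bash
python3 -m crank '[[[0.05,1.4,0],[0,0,0],35],[[0.08,2.7,0],[0,0,0],35],[[0.08,2.8,-0.8],[0,0,0],35],[[0.08,2.8,-1.3],[0,0,0],35],[[0.08,2.8,-1.3],[0,0,0],35]]';python3 -m crank '[[[0,0,0],[0,0,0],35]]';  python3 - <<'E'
from h import *
c=bot.camera("wrist")
s=bot.get_state();print(s["tool_pos"],s["opening"])
p=s["tool_pos"];b=p[2]-61.4
ov(c,"o20",[(540.4,286.8,75,36.5,(0,0,255)),(p[0]-1.2,p[1]-1.6,b,30,(0,255,0)),(p[0],p[1],b+65,26.6,(0,255,0))],(110,60,400,290),2.6)
E
```

```text
t: 21.52
tool_pos: [540.2, 285.6, 163.9]
eef_rot: [0.95, -0.311, 0.005, 0.003]
force: [0.8, -0.4, -1.3]
opening: 0.619
t: 21.65
tool_pos: [540.8, 284.9, 164.3]
eef_rot: [0.95, -0.312, 0.005, 0.003]
force: [0.6, 0.6, -0.7]
opening: 0.619
[540.68628518 284.49332713 164.17780654] 0.6187987874595071
```

View pics/o20.png

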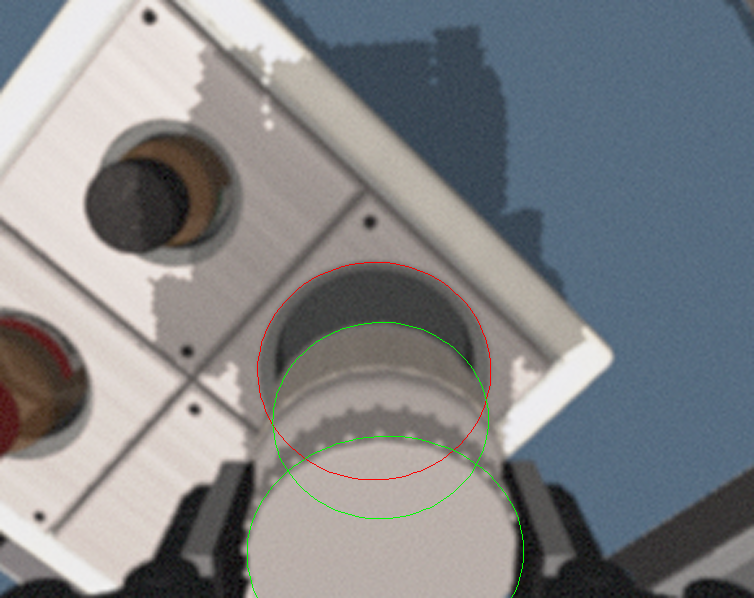

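```bash
python3 -m crank '[[[0.04,0.09,-0.2],[0,0,0],35],[[0.04,0.09,-0.5],[0,0,0],35],[[0.04,0.09,-0.65],[0,0,0],35],[[0.04,0.09,-0.65],[0,0,0],35]]';  python3 - <<'E'
from h import *
c=bot.camera("wrist")
s=bot.get_state();print(s["tool_pos"],s["opening"],s["force"])
p=s["tool_pos"];b=p[2]-61.4
ov(c,"o21",[(540.2,286.8,75,36.5,(0,0,255)),(p[0]-2,p[1]-1,b,30,(0,255,0))],(110,60,400,290),2.6)
E
```

```text
t: 22.2
tool_pos: [541.8, 287.8, 137.3]
eef_rot: [0.95, -0.312, 0.005, 0.004]
force: [0.4, -0.1, -0.8]
opening: 0.621
[542.00726782 288.07029673 137.81100545] 0.6182803716830517 [-0.40775645 -0.47343526 -2.05823752]
```

View pics/o21.png

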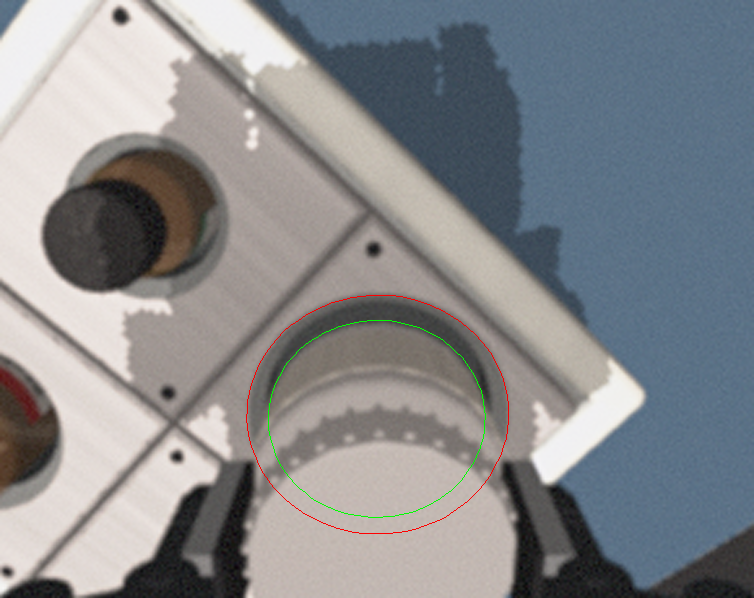

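```bash
python3 -m crank '[[[0,0,-0.3],[0,0,0],35],[[0,0,-0.6],[0,0,0],35],[[0,0,-0.74],[0,0,0],35],[[0,0,-0.74],[0,0,0],35]]';  python3 - <<'E'
from h import *
c=bot.camera("wrist")
s=bot.get_state();print(s["tool_pos"],s["opening"],s["force"])
save(c,"w22",(110,60,400,290),2.6)
E
```

```text
t: 22.75
tool_pos: [541.8, 288.1, 107.7]
eef_rot: [0.95, -0.312, 0.005, 0.004]
force: [-0.3, -0.9, -0.6]
opening: 0.619
[541.94035619 288.21862819 107.99147589] 0.6208733452223621 [-0.10899489  0.47824547 -0.93766676]
```

View pics/w22.png

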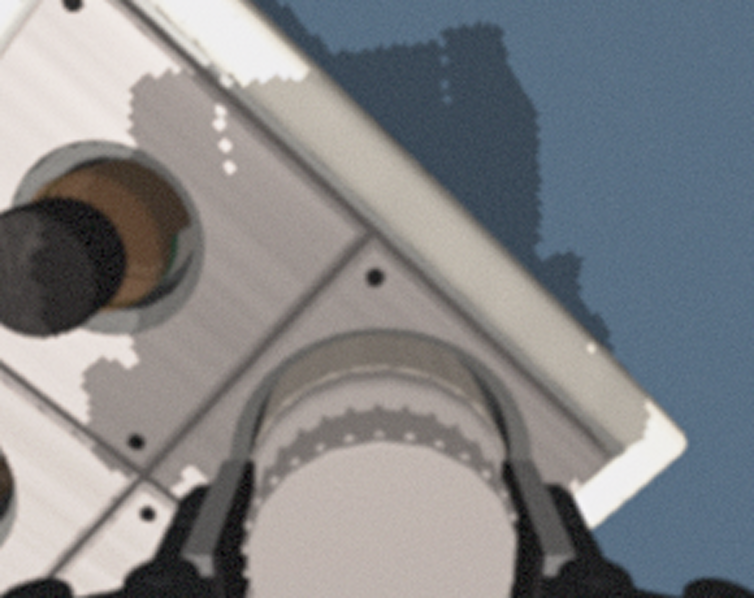

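```bash
python3 -m crank '[[[0,0,0],[0,0,0],85],[[0,0,0],[0,0,0],85],[[0,0,0],[0,0,0],85],[[0,0,1.2],[0,0,0],85],[[0,0,2.6],[0,0,0],85]]';python3 -m crank '[[[-1.4,0.4,0.4],[0,0,0],60],[[-1.7,0.6,0.4],[0,0,0],60],[[-1.7,0.6,0.4],[0,0,0],60]]';  python3 - <<'E'
from h import *
c=bot.camera("wrist");
s=bot.get_state();print(s["tool_pos"],s["opening"])
th=[(526.4,367.2,75,21.5,(0,0,255)),(445.6,352.8,75,26.5,(0,0,255)),(540.4,286.8,75,36.5,(0,0,255)),(461.6,272.4,75,13,(0,0,255)),(526.4,367.2,111,11.7,(0,255,0)),(445.6,352.8,122,15.6,(0,255,0)),(540.4,286.8,110,26.6,(0,255,0))]
ov(c,"o23",th,(80,0,430,260),2.2)
E
```

```text
t: 23.42
tool_pos: [541.3, 287.7, 212.2]
eef_rot: [0.95, -0.312, 0.004, 0.004]
force: [0.7, 0.8, 0.6]
opening: 0.846
t: 23.8
tool_pos: [472.5, 312.3, 228.5]
eef_rot: [0.951, -0.31, 0.004, 0.004]
force: [0.4, -0.2, 0.3]
opening: 0.598
[473.67475574 311.28253015 227.97704789] 0.5973240759388826
```

View pics/o23.png

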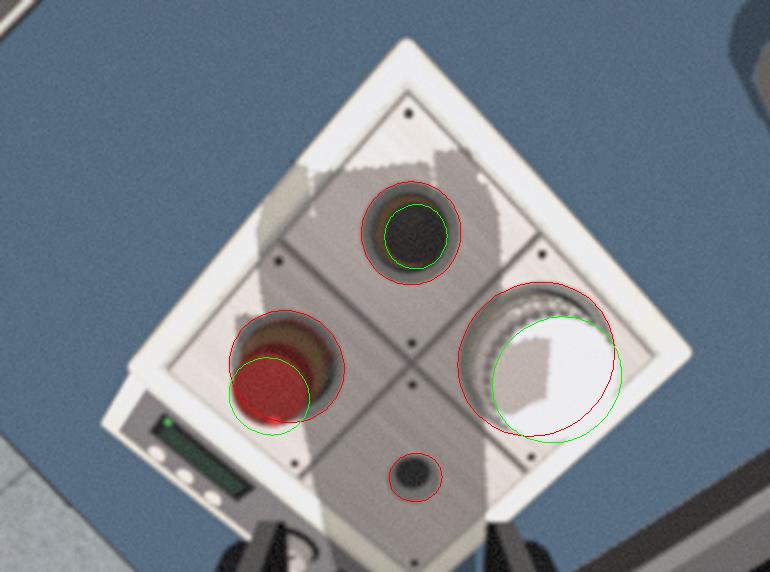

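```bash
python3 -m crank '[[[0.1,-1.5,0],[0,0,0],50],[[0.3,-3,0],[0,0,0],50],[[0.4,-4.5,0],[0,0,0],50],[[0.6,-6,0],[0,0,0],50],[[0.8,-7.5,0],[0,0,0],50]]';python3 -m crank '[[[0.1,-1.5,0],[0,0,0],50],[[0.3,-3,0],[0,0,0],50],[[0.5,-4.5,0],[0,0,0],50],[[0.7,-6,0],[0,0,0],50],[[0.9,-7.5,0],[0,0,0],50]]';  python3 - <<'E'
from h import *
s=bot.get_state();print(s["tool_pos"],s["opening"],s["joint_positions"].round(2))
E
```

```text
t: 24.48
tool_pos: [506.4, 7.4, 227.5]
eef_rot: [0.95, -0.313, 0.004, 0.005]
force: [1.0, 0.6, 1.3]
opening: 0.504
t: 25.1
tool_pos: [541.9, -296.8, 226.4]
eef_rot: [0.949, -0.314, 0.004, 0.005]
force: [1.5, -0.5, 0.4]
opening: 0.501
[ 541.86379279 -296.79801999  226.36375932] 0.5008347222127157 [ 1.06  0.57 -0.84  1.66  0.47  1.12 -0.55]
```

```bash
python3 -m crank '[[[0.1,-1.3,-0.5],[0.11,0.04,0],50],[[0.15,-2.08,-1.2],[0.11,0.04,0],50],[[0.15,-2.08,-1.4],[0.11,0.04,0],50],[[0.15,-2.08,-1.4],[0.11,0.04,0],50],[[0.15,-2.08,-1.4],[0.11,0.04,0],50]]';  python3 - <<'E'
from h import *
c=bot.camera("wrist")
s=bot.get_state();p=s["tool_pos"];print(s["tool_pos"],s["opening"],s["eef_rot"])
ov(c,"o24",[(548,-380,83,8.2,(0,255,0)),(p[0],p[1],83,8.2,(0,0,255))],(130,80,390,275),3)
E
```

```text
t: 25.72
tool_pos: [548.9, -378.6, 171.2]
eef_rot: [0.95, -0.313, 0.0, -0.0]
force: [0.2, 0.9, 0.4]
opening: 0.503
[ 548.98995517 -378.70731265  171.59722243] 0.5008334363116984 [ 9.49757810e-01 -3.12985323e-01  5.32090375e-04 -7.83874100e-05]
```

View pics/o24.png

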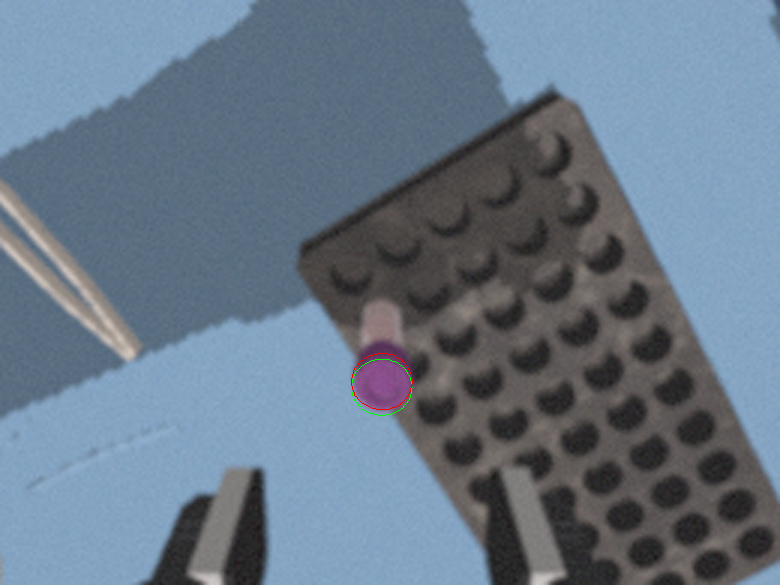

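```bash
python3 -m crank '[[[0,0,-1.3],[0,0,0],50],[[0,0,-2.2],[0,0,0],50],[[0,0,-2.37],[0,0,0],50],[[0,0,-2.37],[0,0,0],50],[[0,0,-2.37],[0,0,0],5]]' 35;python3 -m crank '[[[0,0,0],[0,0,0],5],[[0,0,0],[0,0,0],5],[[0,0,0],[0,0,0],5]]'
python3 - <<'E'
from h import *
s=bot.get_state();print(s["tool_pos"],s["opening"],s["force"],s["eef_rot"])
E
python3 -m crank '[[[0,0,0.5],[0,0,0],5],[[0,0,1],[0,0,0],5],[[0,0,1],[0,0,0],5]]'
python3 - <<'E'
from h import *
c=bot.camera("wrist")
s=bot.get_state();print(s["tool_pos"],s["opening"],s["force"],s["eef_rot"])
p=s["tool_pos"];b=p[2]-73
ov(c,"o25",[(p[0],p[1],b,6.5,(0,255,0)),(p[0],p[1],b+79,8.2,(0,255,0))],(170,120,340,330),2.8)
E
```

```text
t: 26.4
tool_pos: [550.5, -379.2, 79.1]
eef_rot: [0.95, -0.313, 0.002, 0.0]
force: [0.1, -0.1, -0.8]
opening: 0.304
t: 26.78
tool_pos: [550.8, -379.4, 79.8]
eef_rot: [0.95, -0.313, 0.003, 0.001]
force: [-0.5, 0.9, 2.6]
opening: 0.172
[ 550.8416204  -379.43670355   79.82129849] 0.17245260214238803 [-0.47043026  0.93939134  2.56031084] [ 9.49771111e-01 -3.12933240e-01  2.70976338e-03  5.29968881e-04]
t: 27.15
tool_pos: [552.6, -380.2, 123.1]
eef_rot: [0.95, -0.313, 0.005, 0.001]
force: [0.7, -1.1, 0.3]
opening: 0.178
[ 551.6407808  -379.96864966  121.61388256] 0.18097801503351094 [ 0.58848168  0.06189521 -1.79961655] [ 0.94973262 -0.31303459  0.00402529  0.00104305]
```

View pics/o25.png

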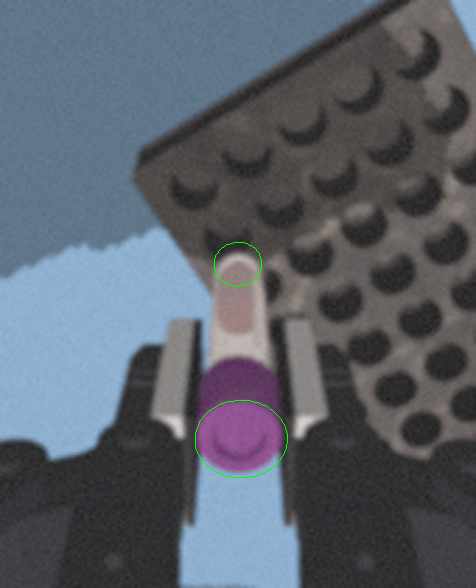

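```bash
python3 -m crank '[[[0,0,1.3],[0,0,0],5],[[0,0.3,2.5],[0,0,0],5],[[-0.1,1.6,2.6],[0,0,0],5],[[-0.3,3,2.6],[0,0,0],5],[[-0.5,4.4,2.6],[0,0,0],5]]'; python3 -m crank '[[[-0.2,1.5,0],[0,0,0],5],[[-0.4,3,0],[0,0,0],5],[[-0.6,4.5,0],[0,0,0],5],[[-0.8,6,0],[0,0,0],5],[[-1,7.5,0],[0,0,0],5]]';  python3 - <<'E'
from h import *
s=bot.get_state();print(s["tool_pos"],s["opening"],s["joint_positions"].round(2),s["eef_rot"])
E
```

```text
t: 27.82
tool_pos: [530.9, -202.4, 225.3]
eef_rot: [0.95, -0.313, 0.004, 0.001]
force: [1.2, 0.9, 1.0]
opening: 0.177
t: 28.45
tool_pos: [490.1, 99.0, 225.1]
eef_rot: [0.95, -0.314, 0.004, 0.001]
force: [0.7, 0.3, -0.6]
opening: 0.176
[490.10639718  98.97999978 225.12035314] 0.1760014544187125 [ 0.56  0.39 -0.98  1.94  0.39  1.01 -1.24] [ 0.94956779 -0.3135343   0.00391057  0.00140303]
```

```bash
python3 -m crank '[[[-0.3,1.4,0],[0,0,0],5],[[-0.5,2.8,0],[0,0,0],5],[[-0.68,4.2,0],[0,0,0],5],[[-0.68,4.35,-0.8],[0,0,0],5],[[-0.68,4.35,-1.4],[0,0,0],5]]'; python3 -m crank '[[[0,0,0],[0,0,0],5],[[0,0,0],[0,0,0],5]]';  python3 - <<'E'
from h import *
c=bot.camera("wrist")
s=bot.get_state();print(s["tool_pos"],s["opening"],s["eef_rot"])
p=s["tool_pos"];b=p[2]-75.8
ov(c,"o26",[(461.6,272.4,75,13,(0,0,255)),(461.6,272.4,68,9,(0,0,255)),(p[0],p[1],b,6.5,(0,255,0)),(p[0],p[1],b+79,8.2,(0,255,0))],(180,120,340,280),4)
E
```

```text
t: 29.08
tool_pos: [461.8, 274.2, 167.9]
eef_rot: [0.95, -0.312, 0.004, 0.002]
force: [-0.1, -1.1, -0.1]
opening: 0.173
t: 29.32
tool_pos: [461.9, 274.4, 168.3]
eef_rot: [0.95, -0.312, 0.003, 0.001]
force: [0.7, 0.5, -0.1]
opening: 0.176
[462.29975482 274.40009133 168.75144532] 0.18025069796965737 [ 0.94996196 -0.31233896  0.00391549  0.00114624]
```

View pics/o26.png

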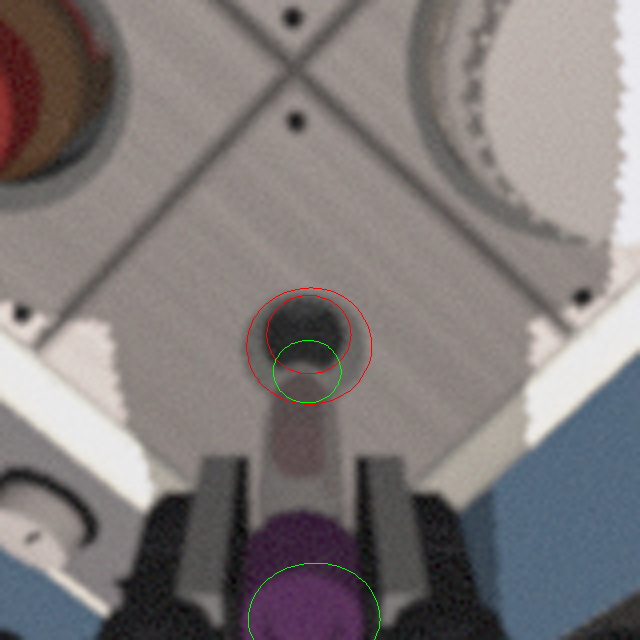

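```bash
python3 -m crank '[[[0.04,0.01,-0.3],[0,0,0],5],[[0.04,0.01,-0.3],[0,0,0],5],[[0.04,0.01,-0.3],[0,0,0],5]]';  python3 - <<'E'
from h import *
c=bot.camera("wrist")
s=bot.get_state();print(s["tool_pos"],s["opening"])
p=s["tool_pos"];b=p[2]-75.8
ov(c,"o27",[(461.6,272.8,75,13,(0,0,255)),(461.6,272.8,68,9,(0,0,255)),(p[0]-2.4,p[1]-1.9,b,6.5,(0,255,0)),(p[0]-1.2,p[1]-1,b+79,8.2,(0,255,0))],(200,150,320,270),5)
E
```

```text
t: 29.75
tool_pos: [464.0, 274.7, 156.8]
eef_rot: [0.95, -0.312, 0.004, 0.001]
force: [-0.3, 0.3, 0.2]
opening: 0.174
[464.02066052 274.86936992 156.92183592] 0.17715590508015472
```

View pics/o27.png

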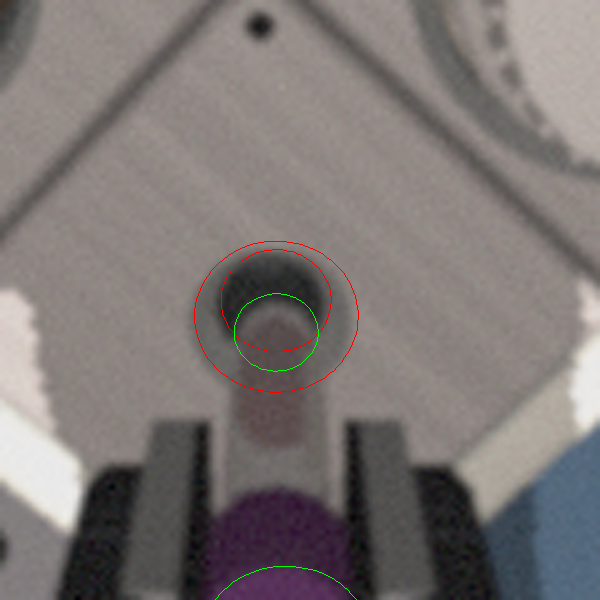

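```bash
python3 -m crank '[[[-0.015,-0.015,-0.2],[0,0,0],5],[[-0.015,-0.015,-0.4],[0,0,0],5],[[-0.015,-0.015,-0.6],[0,0,0],5],[[-0.015,-0.015,-0.6],[0,0,0],5]]';  python3 - <<'E'
from h import *
c=bot.camera("wrist")
s=bot.get_state();print(s["tool_pos"],s["force"],s["wrist_torque"])
p=s["tool_pos"];b=p[2]-75.8
save(c,"w28",(190,150,330,290),5)
E
```

```text
t: 30.3
tool_pos: [462.8, 273.9, 132.0]
eef_rot: [0.95, -0.312, 0.003, 0.002]
force: [0.1, -0.4, 0.2]
opening: 0.178
[463.05485256 274.1772553  132.39965748] [-0.22589705  0.02048498 -0.02248269] [ 0.00177856  0.00522056 -0.00892246]
```

View pics/w28.png

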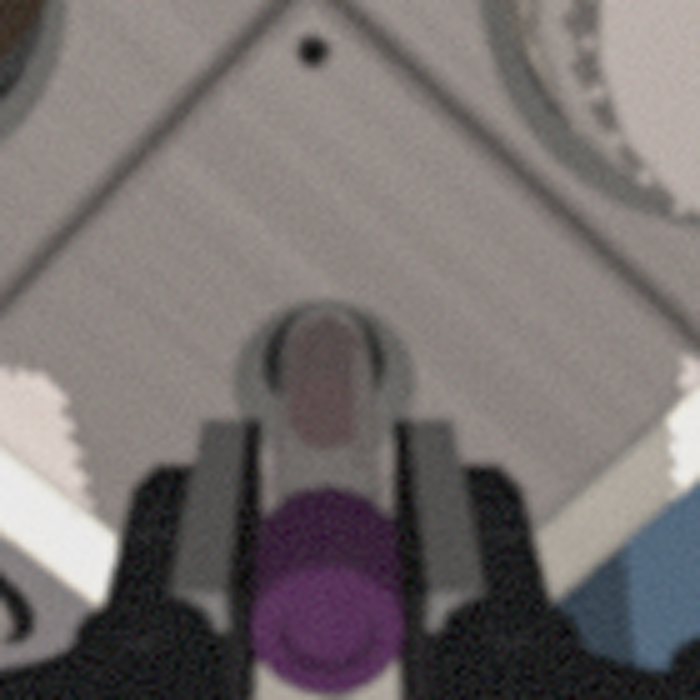

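```bash
python3 -m crank '[[[0,0,-0.25],[0,0,0],5],[[0,0,-0.5],[0,0,0],5],[[0,0,-0.64],[0,0,0],5],[[0,0,-0.64],[0,0,0],5]]';  python3 - <<'E'
from h import *
c=bot.camera("wrist")
s=bot.get_state();print(s["tool_pos"],s["force"],s["wrist_torque"])
save(c,"w29",(190,150,330,290),5)
E
```

```text
t: 30.85
tool_pos: [463.0, 274.3, 106.4]
eef_rot: [0.95, -0.312, 0.003, 0.001]
force: [0.3, -0.4, -0.2]
opening: 0.173
[462.90844783 274.2404959  106.51016451] [ 0.42478329 -0.39555693  0.11393258] [0.01797183 0.00239184 0.02019986]
```

View pics/w29.png

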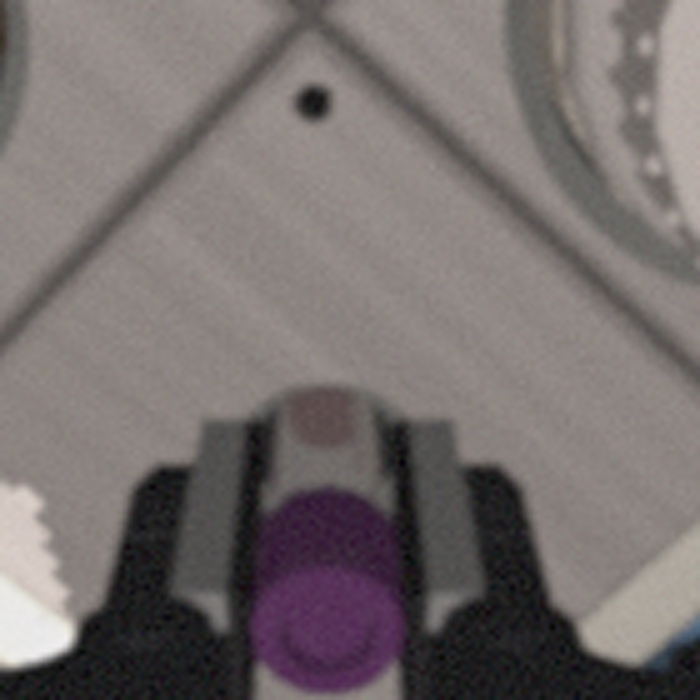

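```bash
python3 -m crank '[[[0,0,0],[0,0,0],45],[[0,0,0],[0,0,0],45],[[0,0,0],[0,0,0],45],[[0,0,1.2],[0,0,0],45],[[0,0,2.6],[0,0,0],45]]';python3 -m crank '[[[0,0,0.5],[0,0,0],60],[[0,-0.6,0.5],[0,0,0],60],[[0,-0.6,0.5],[0,0,0],60]]';  python3 - <<'E'
from h import *
c=bot.camera("wrist");
s=bot.get_state();print(s["tool_pos"],s["opening"])
th=[(526.4,367.2,75,21.5,(0,0,255)),(445.6,352.8,75,26.5,(0,0,255)),(540.4,286.8,75,36.5,(0,0,255)),(461.6,272.4,75,13,(0,0,255)),(526.4,367.2,111,11.7,(0,255,0)),(445.6,352.8,122,15.6,(0,255,0)),(540.4,286.8,110,26.6,(0,255,0)),(461.6,272.4,109,8.2,(0,255,0))]
ov(c,"o30",th,(100,0,430,250),2.4)
a=bot.camera("side");ov(a,"s30",th,(270,110,370,180),8)
E
```

```text
t: 31.52
tool_pos: [462.2, 273.8, 210.9]
eef_rot: [0.95, -0.312, 0.002, 0.002]
force: [1.3, 0.0, -0.1]
opening: 0.448
t: 31.9
tool_pos: [462.4, 247.5, 230.3]
eef_rot: [0.95, -0.313, 0.002, 0.003]
force: [0.0, -0.8, -0.3]
opening: 0.596
[462.16578983 248.71299167 230.3424573 ] 0.6029044013234005
```

View pics/o30.png

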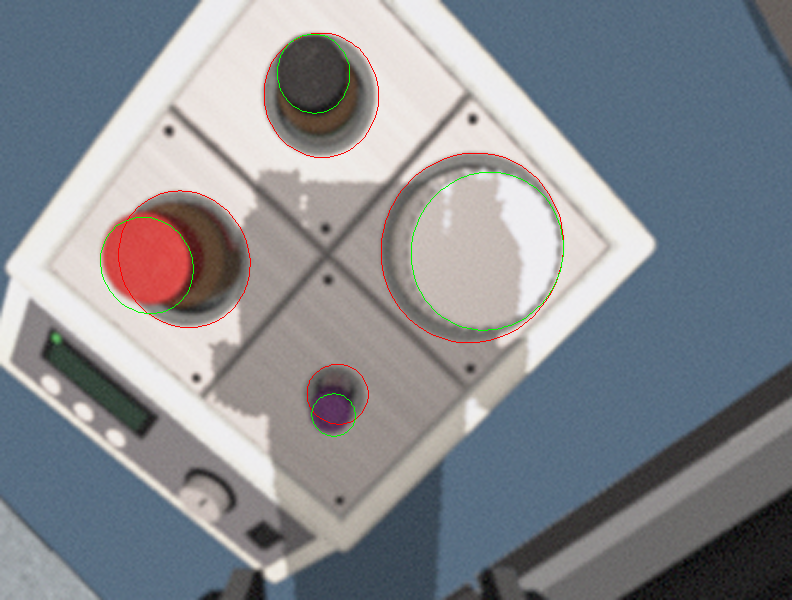

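View pics/s30.png

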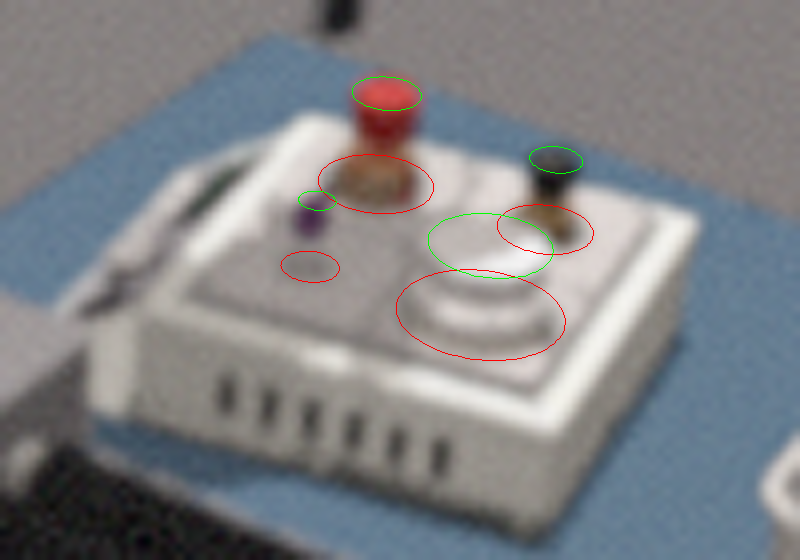

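```bash
python3 -m crank '[[[0,0,0.5],[0,0,0],60],[[0,0,0.5],[0,0,0],60],[[0,0,0.5],[0,0,0],60],[[0,0,0.5],[0,0,0],60]]'
python3 - <<'E'
from h import *
s=bot.get_state();print(s["t"],s["force"],s["joint_vel"].round(3))
print(bot.job_done())
E
```

```text
t: 32.5
tool_pos: [461.8, 249.6, 250.1]
eef_rot: [0.95, -0.312, 0.002, 0.002]
force: [-0.6, -0.1, 0.3]
opening: 0.597
32.5 [-0.63004575 -0.08473383  0.28483673] [ 0.001  0.001  0.002  0.002 -0.    -0.002  0.   ]
the job is handed in; nothing more can be done
None
```

I put all four vessels into their own wells and let go of each one: small black-capped bottle, red-capped large bottle, white jar and blood tube. I left the purple and green look-alikes alone. The job was handed in at 32.5 s, with the arm clear and still and nothing touching it.

- **Position and height:** in the last wrist and side pictures, all four caps showed at about the height expected for vessels standing on the well floors. The small bottle, jar and tube caps matched the predicted outlines to about 1–2 mm.
- **Large bottle:** its cap sat about 3 mm off the predicted centre in the wrist picture. That is about what its 2.5 mm side play and slight lean would give, so I left it there.
- **Camera disagreement:** the wrist and top cameras differed by about 3–4 mm on where the heater stands. I used the wrist camera, and every vessel went in with no noticeable contact force.
- **Not measured:** I judged uprightness by eye from the pictures. The hand-in gives no verdict.

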